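# Clamp a ceramic roller in the vee block under the microscope

### The arm

A 6-joint arm with a two-finger parallel gripper is mounted at the origin on the work surface. World frame = base frame: x ahead of the robot, y to its left, z up, the work surface at z = 0. Lengths are in m, angles in degrees, forces in N, time in s.
With the tool pointing down it reaches from about 0.3 to 0.775 m from the base axis. Payload 14.6 kg.
Tool frame: the origin (TCP) lies at the centre of the arm's flange, where the gripper is bolted on; the fingertips stand 173 mm ahead of it and the grasp point (between the pads) lies 155 mm ahead of it; z points along the fingers, x is the direction in which the jaws open and shut, and the axes are right-handed (so a half turn about z gives the same grasp; the last joint's range is limited). The gripper opens to 85 mm and grips with 20 to 120 N. Pads are 22 mm wide; open, the fingers measure 114 mm over their backs; the gripper's body (76 mm by 85 mm) begins 54 mm behind the grasp point. The pads swing forward as they close: fully open they stand 13 mm farther back than shut.
Start: joints at [-74.404, 17.183, 87.147, -0, 75.671, -3.816], TCP at [0.183, -0.519, 0.405] pointing down, gripper open.
Joint ranges: [-173.82, 173.82], [-45.26, 126.66], [13.44, 144.39], [-59.66, 239.66], [0, 175.72], [-146.38, 146.38]. Speed limits (degrees/s): [127.2, 127.2, 147.25, 180, 180, 180].

### API

Orientations are given as a 3x3 rotation matrix whose columns are the frame's x, y, z axes.
In Python, from bench import * gives the robot as it stands.
- The arm moves only by the tool move_arm, never from a script. Its arguments are lists of equal length, an entry for each row: "delta_pos": the shift along the tool's x, y, z in cm, a list of three; "turn": the turn about the tool's z in units of 5 degrees (1.0 is 5 degrees). In form: {"delta_pos": [[tx, ty, tz], ...], "turn": [turn, ...]}. A call has exactly 10 rows; each row shifts and turns the commanded pose from where the row before left it, along the tool's axes as they then stand; what a row does not reach is not made up. A row lasts 1/10 s, in which the tool goes at most 50 mm and 8.59 degrees, less where a joint would pass 70% of its speed; a pose out of reach is approached as far as the arm can. A call with a gripper value outside its range is refused whole. "fingers" is the opening, from 0 (shut) to 1 (fully open), set as the call begins (left out, the last holds). The fingers move at their own pace and stop on an object; the grip force is fixed at half the most. Time passes only in rows, so rows that do not move let the fingers close, or fill a call up. It gives the time, the measured TCP pose, the force and the opening at its end, in the units of the state.
- get_obs(): the state, without advancing time (a new reading comes with each control period).
- read_camera(name): name is "scene" or "top"; returns a dict with "pixels" (420x560x3 uint8, blue, green, red), "fx", "fy", "cx", "cy" (pixels), "R" (3x3) and "t" (3): a world point X has camera coordinates R X + t. Camera axes: x right, y down, z forward; pixel columns grow to the right and rows downward; lengths in m; the calibration is good to about 2 mm. A picture is of the moment at which its call begins. There is no depth.
- finish_job(): hands the job in, once; it reports no verdict.
The state is a dict: "t": time; "joints": joint angles; "qvel": joint speeds; "tau": joint torques, N m; "tool_pos": TCP position; "orientation": TCP orientation; "ft_force": force on the tool from outside, world axes, zero at the start; "moment": the same for the moment, N m; "width": finger opening in m.
Only numpy, scipy, OpenCV 4.12 (cv2) and the standard library are available. Lean on these libraries where they do the work, as an engineer would, in place of code of your own. Each camera call takes 0.05 s, during which the arm holds its last target.

### The job

Take the white ceramic roller from the sloping tray and lay it in the vee block under the microscope, slid right home against the brass end stop, and let go of it; only then pull out the catch that holds the clamp arm up and swing the arm down by its red handle until its pad rests on the roller. The roller is brittle and rolls easily: do not let it fall onto the bench or force it, keep off the microscope, and leave the other things where they are.

Things in the scene. Friction and masses are not known exactly. Their poses are not given: they have to be found in the camera images.
- roller: White ceramic roller, a plain cylinder 24 mm in diameter and 95 mm long, about 0.17 kg, brittle; it rolls at the least touch. Origin at its centre, its x axis along the cylinder. It starts on the sloping tray, lying along the tray's x axis against the low lip.
- tray: Fixed aluminium tray with blue lining, 170 (x) x 120 (y) mm. Its floor slopes 4 degrees down towards its own -y side: 18 mm above the bench in the middle, 14 mm at the low edge, 22 mm at the high edge. A lip 3 mm high and 4 mm thick runs round it, the low one's inner face at y = -56 mm. Origin: centre of the tray at bench level, z up.
- vee_stage: Fixed round stage disc, 220 mm in diameter, with the vee block on it. Origin: centre of its top face (60 mm above the bench, on the optical axis), z up; 'stage' below means this frame. The block covers x -30 to +30, y -32 to +32 mm, top at z = 43 mm; the clamp's hinge bracket stands beside it at x -25 to +5, y 32 to 86 mm, up to z = 76 mm.
- vee (a point): Middle of the vee's axis line (stage x = 0, y = 0, z = 46 mm): the 90 degree vee runs along the stage's x, its bottom at z = 29 mm, 28 mm wide at the top, open at its near (-x) end. A roller lying in it has its axis on this line, its top at z = 58 mm.
- stop_face (a point): Middle of the brass end stop's face, at the far end of the vee (stage x = 30, y = 0, z = 46 mm); the stop is rigid, 34 mm wide, top at z = 59 mm. A roller touching it has its centre at stage x = -17.5 mm and sticks out 35 mm over the near (-x) end of the block.
- clamp (a joint): Angle of the clamp arm (14 mm wide in stage x, at x = -10 mm): about 1.75 = raised, 0 = level, its pad just on a roller in the vee. The pad is sprung (2 N/mm, 4 mm, used up at -0.08); with nothing under it the arm goes to -0.2. Hinge axis parallel to stage x at y = 50, z = 65 mm. The hinge is stiff (0.12 N m): the arm stays where it is left.
- clamp_handle (a point): Middle of the arm's red round handle, 12 mm in diameter, 95 mm from the hinge axis and parallel to it; it reaches about 19 mm either side of this point along stage x (this point at stage x = -36 mm), with a 16 mm ball on its near (-x) end. Arm at angle a: handle at stage y = 50 - 95 cos a, z = 65 + 95 sin a mm.
- catch (a joint): Travel (m) of the safety catch, a plunger that locks the clamp arm up: 0 = in (arm locked), 0.014 = pulled right out to its stop. The arm is free from 0.009 on. It needs about 2 N and stays where it is left.
- catch_knob (a point): Middle of the catch's round black knob with a yellow band, 20 mm in diameter and 16 mm long, its axis along stage x; at stage x = -63, y = 72, z = 65 mm when in, and moving with it. It is pulled straight out along stage -x.
- microscope: Fixed stereo microscope. Origin: on the optical axis at bench level, z up. Base plate x -150 to 135, y -130 to 300 mm, 30 mm high. Column 130 mm wide, its near face at y = +172 mm, 470 mm high, its arm to the head 339 to 384 mm up. From 256 mm up the lens housing is up to 84 mm wide, above 349 mm the head up to 130 mm, its eyepieces towards +x.
- ring_light (a point): Centre of the underside of the black ring light round the lens, on the optical axis, 235 mm above the bench; the ring is 72 mm in diameter. Under it an upright gripper at the vee block would strike it; one leaning back from it (towards stage -x) by some 35 to 45 degrees clears it.
- gauge_block: Bystander: bright steel gauge block, 30 x 10 x 20 mm, standing on the stage disc. Origin at its underside.
- loupe: Bystander: black eye loupe, 44 mm across, 42 mm high. Origin at its underside.
- blower: Bystander: black rubber dust blower with a thin nozzle, 58 mm across, 125 mm high. Origin at its underside.
- jar: Bystander: small glass jar with white cap, 52 mm across, 65 mm high. Origin at its underside.
- screwdriver: Bystander: screwdriver lying on the bench, 160 mm long.
- dish: Bystander: shallow glass dish, 84 mm across, 18 mm high. Origin at its underside.
- wrench: Bystander: small wrench lying on the bench, 130 mm long.
Not all that is in view belongs to the job. Of the things shaped like the roller, the white one is meant.

How it is judged:
By the outcome, as a careful person would: the job done as asked, in the order asked, and still so for the second after the job is handed in, with the robot touching nothing.
It also fails if it takes over 66 s, if anything falls off the work surface, if the arm or the gripper's body presses on something with over 40 N, if the wrist force passes 120 N, or if a joint passes its speed limit or range.

## Working session

There is one attempt and no reset: what is moved stays moved. The work goes in short steps, Python scripts to look and compute and a tool call to move; the robot and the scene stay as the last step left them, time stands still between calls to the robot, and variables do not carry over. Pictures are saved under pics/ and viewed, and the job is handed in when it is done.

Besides the shell and the picture viewer there is one more tool, called after "Emit:" as name([rows], argument=value, ...), one row to a line, values as JSON. move_arm: Moves the arm, as the interface text tells. Its arguments: {"type":"object","properties":{"delta_pos":{"type":"array"},"turn":{"type":"array"},"fingers":{"type":"number"}},"required":["delta_pos","turn"]}

```bash
ls; mkdir -p pics; cat > h.py <<'E'
from bench import *
import numpy as np, cv2
def snap(n,tag):
    c=read_camera(n); cv2.imwrite(f'pics/{tag}.png',c['pixels']); return c
def ray(c,u,v):
    R=np.array(c['R']);t=np.array(c['t'])
    d=R.T@np.array([(u-c['cx'])/c['fx'],(v-c['cy'])/c['fy'],1]); o=-R.T@t
    return o,d
def onz(c,u,v,z):
    o,d=ray(c,u,v); return o+d*(z-o[2])/d[2]
def proj(c,X):
    p=np.array(c['R'])@np.array(X)+np.array(c['t']); return np.array([c['fx']*p[0]/p[2]+c['cx'],c['fy']*p[1]/p[2]+c['cy']])
E
python3 - <<'E'
from h import *
import pickle
for n in('scene','top'):
    c=snap(n,n+'0'); pickle.dump(c,open(n+'0.pkl','wb')); print(n,c['fx'],c['cx'],c['cy'],np.round(c['R'],3).tolist(),ray(c,0,0)[0])
o=get_obs();print(o)
E
```

```text
pics
scene 518.2296011859165 276.9424576336123 209.3584914815225 [[-0.111, 0.994, -0.019], [0.746, 0.071, -0.662], [-0.657, -0.087, -0.749]] [1.34954084 0.0210308  1.06864948]
top 508.1182486890973 274.05434636920995 210.32946340222503 [[0.024, -1.0, -0.007], [-0.981, -0.022, -0.192], [0.192, 0.011, -0.981]] [ 0.24484136 -0.10427633  1.57529935]
{'t': 0.1, 'joints': array([-7.44045416e+01,  1.72129993e+01,  8.71767723e+01, -1.74874349e-03,
        7.56704418e+01, -3.81851673e+00]), 'qvel': array([-0.03617664, -0.13292672, -0.1293344 , -0.07952592,  0.07303   ,
       -0.00122201]), 'tau': array([ 3.97907907e-04, -5.44378853e+01, -3.62371373e+01, -1.60660961e-04,
        3.03710949e-03,  5.46631975e-05]), 'tool_pos': array([ 0.18277909, -0.51871068,  0.40417244]), 'orientation': array([[ 3.32398162e-01, -9.43139102e-01, -3.11016643e-04],
       [-9.43138568e-01, -3.32398305e-01,  1.00428125e-03],
       [-1.05055832e-03, -4.04894487e-05, -9.99999447e-01]]), 'ft_force': array([-0.21536373, -0.4846939 , -0.42347094]), 'moment': array([0.01417481, 0.0026487 , 0.02354372]), 'width': 0.08527419946515935}
```

View pics/scene0.png

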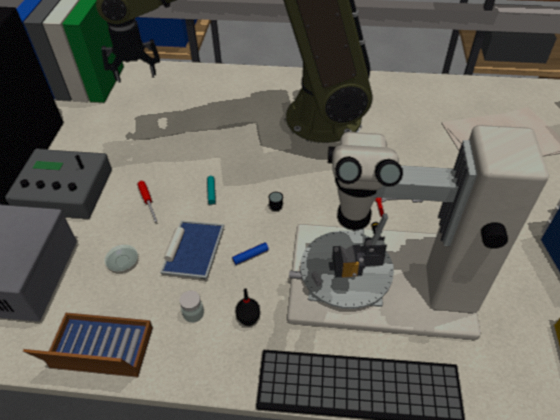

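View pics/top0.png

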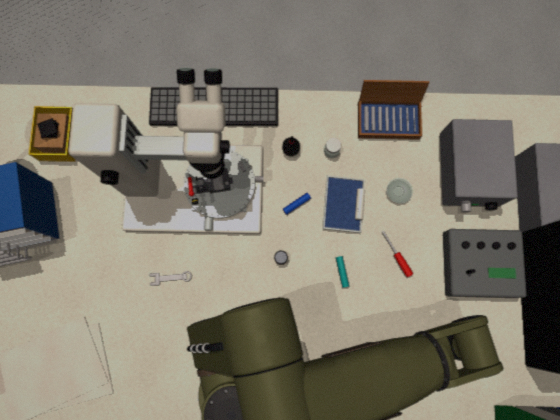

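The scene view shows the tray at (193,249) with the white roller at (174,242), and the stage at (347,268). In the top view the tray is at (344,204), the roller at (360,204) and the stage at (225,185). I'll zoom in on both.

```bash
python3 - <<'E'
import cv2
s=cv2.imread('pics/scene0.png');t=cv2.imread('pics/top0.png')
cv2.imwrite('pics/z1.png',cv2.resize(s[170:350,270:500],None,fx=3.4,fy=3.3,interpolation=cv2.INTER_CUBIC))
cv2.imwrite('pics/z2.png',cv2.resize(t[120:250,110:280],None,fx=4.5,fy=4.5,interpolation=cv2.INTER_CUBIC))
a=cv2.resize(s[205:295,150:240],(390,390),interpolation=cv2.INTER_CUBIC);b=cv2.resize(t[160:250,300:390],(390,390),interpolation=cv2.INTER_CUBIC)
cv2.imwrite('pics/z3.png',cv2.hconcat([a,b]))
E
```

```text
(no output)
```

View pics/z1.png

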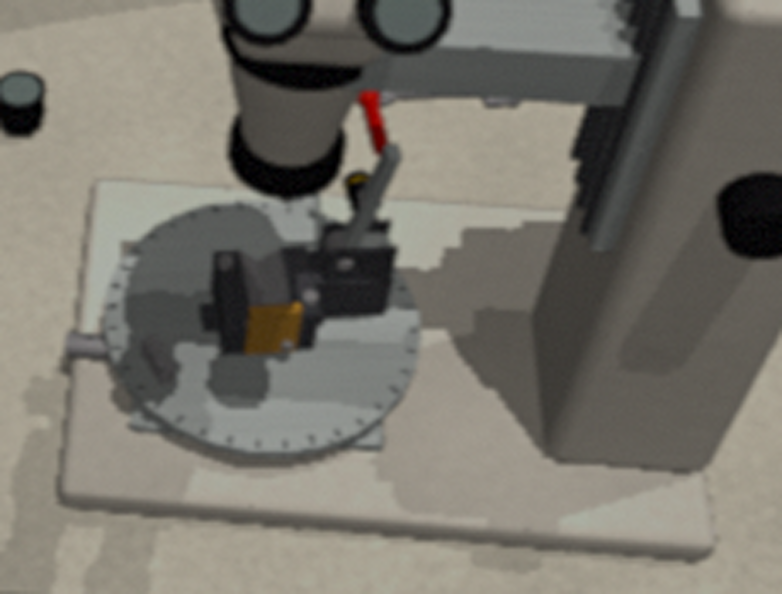

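View pics/z2.png

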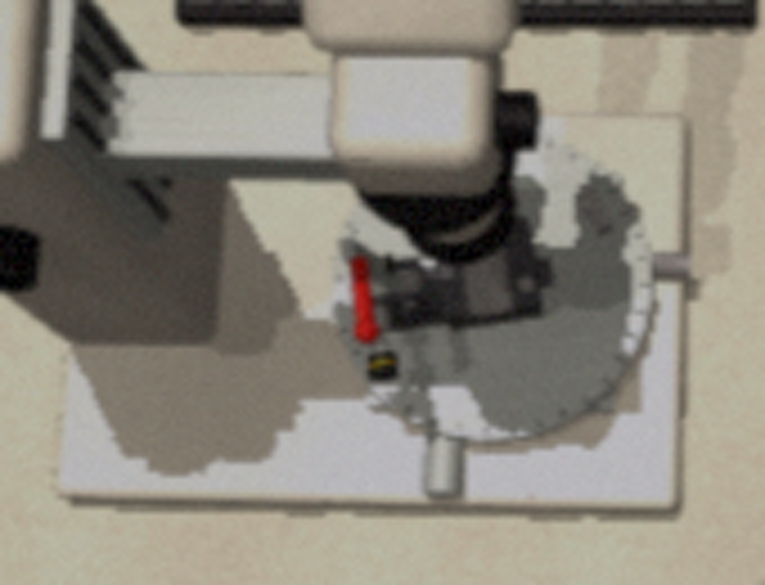

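View pics/z3.png

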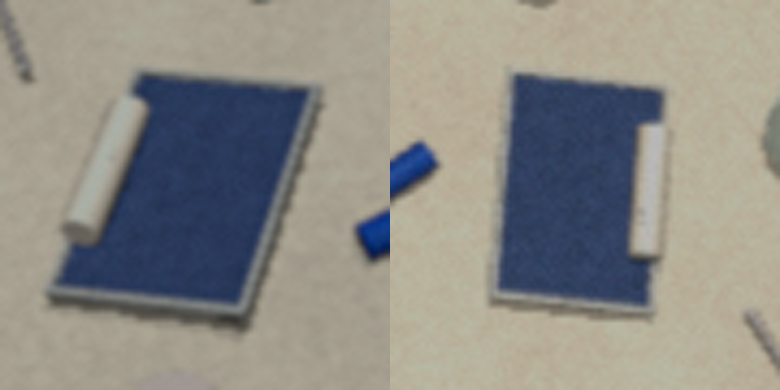

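```bash
python3 - <<'E'
from h import *
import pickle
S=pickle.load(open('scene0.pkl','rb'));T=pickle.load(open('top0.pkl','rb'))
def blobs(c,lo,hi,roi,k=3,minA=4):
    u0,v0,u1,v1=roi
    hsv=cv2.cvtColor(c['pixels'],cv2.COLOR_BGR2HSV)
    m=cv2.inRange(hsv,lo,hi); mm=np.zeros_like(m); mm[v0:v1,u0:u1]=m[v0:v1,u0:u1]
    cs,_=cv2.findContours(mm,cv2.RETR_EXTERNAL,cv2.CHAIN_APPROX_NONE); out=[]
    for q in sorted(cs,key=len,reverse=True)[:k]:
        if len(q)>minA: out.append((q.reshape(-1,2).mean(0).round(1),cv2.boundingRect(q),cv2.minAreaRect(q)))
    return out,mm
for nm,c,roi in(('S',S,(150,205,200,280)),('T',T,(330,170,380,240))):
    for b in blobs(c,(0,0,150),(40,60,255),roi,2)[0]: print(nm,'white',b)
for nm,c,roi in(('S',S,(360,180,420,260)),('T',T,(170,160,220,220))):
    for b in blobs(c,(0,150,110),(8,255,255),roi,2)[0]: print(nm,'red',b)
    for b in blobs(c,(18,120,80),(35,255,255),roi,2)[0]: print(nm,'yel',b)
for b in blobs(S,(10,120,80),(25,255,255),(330,240,375,290),2)[0]: print('S brass',b)
for nm,c,roi in(('S',S,(150,205,250,300)),('T',T,(310,160,380,250))):
    o,m=blobs(c,(100,90,30),(125,255,255),roi,2)
    for b in o: print(nm,'blue',b)
    for b in o[:1]: print(cv2.boxPoints(b[2]))
E
```

```text
S white (array([166.8, 239.1]), (150, 205, 50, 75), ((174.5, 242.0), (74.0, 49.0), 90.0))
S white (array([175.6, 242. ]), (169, 228, 14, 29), ((175.6117706298828, 242.0470733642578), (2.813413143157959, 30.074417114257812), 22.833656311035156))
T white (array([358.3, 204.6]), (330, 170, 50, 70), ((354.5, 204.5), (69.0, 49.0), 90.0))
S red (array([379.1, 202.5]), (376, 198, 7, 11), ((379.300048828125, 202.89999389648438), (11.384199142456055, 4.427187919616699), 71.56504821777344))
T red (array([190.1, 187.2]), (188, 179, 6, 17), ((190.59515380859375, 186.927001953125), (16.16411590576172, 4.124177932739258), 86.18592071533203))
T yel (array([193.5, 200.2]), (192, 200, 4, 2), ((193.4000244140625, 200.2000274658203), (0.6324554085731506, 3.1622774600982666), 71.56504821777344))
S brass (array([353.4, 268. ]), (349, 261, 10, 16), ((353.95867919921875, 268.50347900390625), (14.44991397857666, 9.135003089904785), 85.2363510131836))
S blue (array([193.2, 248.9]), (164, 223, 57, 52), ((192.05001831054688, 247.85000610351562), (39.844696044921875, 59.134586334228516), 18.43494987487793))
S blue (array([241.9, 256.5]), (233, 249, 17, 15), ((242.01031494140625, 256.773193359375), (8.528907775878906, 19.08850860595703), 66.03751373291016))
[[163.80002 269.6    ]
 [182.50003 213.5    ]
 [220.30002 226.1    ]
 [201.6     282.2    ]]
T blue (array([342.9, 203.5]), (326, 178, 36, 52), ((343.3529052734375, 203.41177368164062), (33.13289260864258, 49.08576583862305), 4.398705005645752))
[[324.9529  226.61179]
 [328.71762 177.6706 ]
 [361.7529  180.21176]
 [357.9882  229.15295]]
```

```bash
python3 - <<'E'
from h import *
import pickle
from scipy.optimize import least_squares
S=pickle.load(open('scene0.pkl','rb'));T=pickle.load(open('top0.pkl','rb'))
z1=lambda p:(270+(p[0]+.5)/3.4-.5,170+(p[1]+.5)/3.3-.5)
z2=lambda p:(110+(p[0]+.5)/4.5-.5,120+(p[1]+.5)/4.5-.5)
za=lambda p:(150+(p[0]+.5)/4.3333-.5,205+(p[1]+.5)/4.3333-.5)
zb=lambda p:(300+(p[0]-390+.5)/4.3333-.5,160+(p[1]+.5)/4.3333-.5)
W=lambda c,q,z:onz(c,*q,z)
print('base scene (z .03)')
for p in[(97,182),(62,492),(710,545)]: print(p,W(S,z1(p),.03).round(4))
print('base top')
for p in[(686,118),(682,497),(62,492)]: print(p,W(T,z2(p),.03).round(4))
print('tray')
for p,z in zip([(135,73),(318,88),(240,308),(50,292)],[.017,.025,.025,.017]): print(W(S,za(p),z).round(4))
for p,z in zip([(664,90),(512,73),(492,300),(651,310)],[.017,.025,.025,.017]): print(W(T,zb(p),z).round(4))
print('roller top',[W(T,zb(p),.03).round(4) for p in[(640,123),(665,124),(657,257),(629,255)]])
print('roller scene',[W(S,za(p),.028).round(4) for p in[(118,98),(148,100),(98,245),(64,230)]])
for nm,c,f,pts in(('S',S,z1,[(105,310),(118,370),(160,415),(210,442),(265,452),(330,440),(380,410),(412,365),(420,320),(120,262),(150,228),(200,205)]),('T',T,z2,[(655,270),(640,220),(600,165),(560,140),(640,340),(600,392),(550,425),(500,438),(380,408)])):
    P=np.array([W(c,f(p),.06)[:2] for p in pts])
    r=least_squares(lambda x:np.hypot(*(P-x[:2]).T)-x[2],[.6,.1,.11]);print(nm,'disc',r.x.round(4),(r.fun*1e3).round(1))
# handle/knob
print('handle top', W(T,z2((360,265)),.2185).round(4),W(T,z2((367,330)),.2185).round(4), 'ctr',W(T,z2((363,297)),.2185).round(4))
print('knob yel top',W(T,z2((383,364)),.132).round(4))
print('brass top edge scene', [W(S,z1(p),.119).round(4) for p in[(248,305),(302,303)]])
E
```

```text
base scene (z .03)
(97, 182) [ 0.4868 -0.0389  0.03  ]
(62, 492) [ 0.7634 -0.0389  0.03  ]
(710, 545) [0.7611 0.3795 0.03  ]
base top
(686, 118) [ 0.7549 -0.0437  0.03  ]
(682, 497) [ 0.4842 -0.0486  0.03  ]
(62, 492) [0.478  0.3763 0.03  ]
tray
[ 0.4942 -0.352   0.017 ]
[ 0.5018 -0.2355  0.025 ]
[ 0.6639 -0.2503  0.025 ]
[ 0.6585 -0.3623  0.017 ]
[ 0.6521 -0.3647  0.017 ]
[ 0.6603 -0.2532  0.025 ]
[ 0.4931 -0.2395  0.025 ]
[ 0.4897 -0.3538  0.017 ]
roller top [array([ 0.6238, -0.345 ,  0.03  ]), array([ 0.6234, -0.363 ,  0.03  ]), array([ 0.5259, -0.3563,  0.03  ]), array([ 0.5269, -0.3364,  0.03  ])]
roller scene [array([ 0.5235, -0.3538,  0.028 ]), array([ 0.5233, -0.3353,  0.028 ]), array([ 0.6314, -0.3393,  0.028 ]), array([ 0.6229, -0.3614,  0.028 ])]
S disc [0.6265 0.0859 0.1089] [-1.4  0.1  0.   1.4  1.6 -0.8 -1.9 -1.   1.6 -1.   0.7  0.6]
T disc [0.6267 0.0876 0.1119] [ 2.8  0.2 -0.6 -1.5  1.1 -1.3 -1.4 -1.3  2.1]
handle top [0.5943 0.146  0.2185] [0.5535 0.1395 0.2185] ctr [0.5742 0.1431 0.2185]
knob yel top [0.5509 0.1435 0.132 ]
brass top edge scene [array([0.6594, 0.0742, 0.119 ]), array([0.6543, 0.1095, 0.119 ])]
```

```bash
cat >> h.py <<'E'
def tool(dw,o=None):
    o=o or get_obs(); return np.array(o['orientation']).T@np.array(dw)*100
def st():
    o=get_obs(); R=np.array(o['orientation']); z=R[:,2]
    print('t',round(o['t'],2),'J',np.round(o['joints'],1),'p',np.round(o['tool_pos'],4),'F',np.round(o['ft_force'],1),'w',round(o['width'],4))
    print(' lean',round(np.degrees(np.arccos(-z[2])),2),'az',round(np.degrees(np.arctan2(z[1],z[0])),1),'R',np.round(R,4).tolist())
    return o
E
python3 - <<'E'
from h import *
import pickle
print(tool([.267,.539,.345]))
S=pickle.load(open('scene0.pkl','rb'));T=pickle.load(open('top0.pkl','rb'))
z2=lambda p:(110+(p[0]+.5)/4.5-.5,120+(p[1]+.5)/4.5-.5)
# head box corners at near/bottom edges for several heights; eyepieces top
for p in[(335,155),(500,155),(495,50)]:
    print(p,[onz(T,*z2(p),z).round(3).tolist() for z in(.38,.45,.5)])
for u,v in[(186,76),(213,76),(180,105),(223,125)]: print([onz(T,u,v,z).round(3).tolist() for z in(.45,.5,.55)])
for u,v in[(336,145),(388,150),(350,172),(380,172)]: print('S',[onz(S,u,v,z).round(3).tolist() for z in(.45,.5,.55)])
E
```

```text
[-41.99638216 -43.09947953 -34.45415432]
(335, 155) [[0.614, 0.133, 0.38], [0.593, 0.119, 0.45], [0.577, 0.109, 0.5]]
(500, 155) [[0.616, 0.043, 0.38], [0.594, 0.035, 0.45], [0.579, 0.029, 0.5]]
(495, 50) [[0.676, 0.049, 0.38], [0.651, 0.04, 0.45], [0.633, 0.033, 0.5]]
[[0.786, 0.126, 0.45], [0.762, 0.116, 0.5], [0.738, 0.106, 0.55]]
[[0.787, 0.062, 0.45], [0.763, 0.054, 0.5], [0.739, 0.047, 0.55]]
[[0.713, 0.136, 0.45], [0.692, 0.125, 0.5], [0.671, 0.115, 0.55]]
[[0.665, 0.032, 0.45], [0.646, 0.026, 0.5], [0.628, 0.02, 0.55]]
S [[0.645, 0.037, 0.45], [0.702, 0.036, 0.5], [0.759, 0.034, 0.55]]
S [[0.65, 0.129, 0.45], [0.706, 0.12, 0.5], [0.763, 0.111, 0.55]]
S [[0.711, 0.063, 0.45], [0.763, 0.06, 0.5], [0.814, 0.056, 0.55]]
S [[0.707, 0.113, 0.45], [0.759, 0.106, 0.5], [0.811, 0.099, 0.55]]
```

```bash
python3 - <<'E'
from h import *
print(tool([.417,.454,.145]))
E
```

```text
[-28.97272074 -54.42037068 -14.46736701]
```

Emit:
move_arm([
  [-2, -3.8, -1.4],
  [-2, -3.8, -1.4],
  [-2, -3.8, -1.4],
  [-2, -3.8, -1.4],
  [-2, -3.8, -1.4],
  [-2, -3.8, -1.4],
  [-2, -3.8, -1.4],
  [-2, -3.8, -1.4],
  [-2, -3.8, -1.4],
  [-2, -3.8, -1.4],
], turn=[0, 0, 0, 0, 0, 0, 0, 0, 0, 0])

```text
t: 1.1
tool_pos: [0.4756, -0.2022, 0.5451]
orientation: [[0.332, -0.943, -0.0], [-0.943, -0.332, 0.0], [-0.0, 0.0, -1.0]]
ft_force: [0.5, -1.0, -0.6]
width: 0.0855
```

Emit:
move_arm([
  [-2.2, -4.1, 0],
  [-2.2, -4.1, 0],
  [-2.2, -4.1, 0],
  [-2.2, -4.1, 0],
  [2.1, -4.4, 0],
  [2.1, -4.4, 0],
  [2.1, -4.4, 0],
  [2.1, -4.4, 0],
  [2.1, -4.4, 0],
  [2.1, -4.4, 0],
], turn=[0, 0, 0, 0, 0, 0, 0, 0, 0, 0])

```text
t: 2.1
tool_pos: [0.7813, -0.0859, 0.5075]
orientation: [[0.332, -0.943, 0.021], [-0.943, -0.332, -0.001], [0.008, -0.019, -1.0]]
ft_force: [0.5, -0.3, -2.5]
width: 0.0851
```

```bash
python3 - <<'E'
from h import *
st()
E
```

```text
t 2.1 J [-9.000e+00  5.560e+01  1.390e+01  1.000e-01  1.092e+02  6.170e+01] p [ 0.7813 -0.0859  0.5075] F [ 0.5 -0.3 -2.5] w 0.0851
 lean 1.21 az -3.8 R [[0.3323, -0.943, 0.0211], [-0.9432, -0.3324, -0.0014], [0.0083, -0.0195, -0.9998]]
```

Emit:
move_arm([
  [2.1, -4.4, -1],
  [2.1, -4.4, -1],
  [2.1, -4.4, -1],
  [2.1, -4.4, -1],
  [2.1, -4.4, -1],
  [2.1, -4.4, -1],
  [2.1, -4.4, -1],
  [2.1, -4.4, -1],
  [2.1, -4.4, -1],
  [2.1, -4.4, -1],
], turn=[0, 0, 0, 0, 0, 0, 0, 0, 0, 0])

```text
t: 3.1
tool_pos: [0.803, -0.0872, 0.5086]
orientation: [[0.312, -0.901, 0.302], [-0.941, -0.337, -0.033], [0.131, -0.274, -0.953]]
ft_force: [0.7, 0.5, 0.2]
width: 0.0857
```

```bash
python3 - <<'E'
from h import *
st()
E
```

```text
t 3.1 J [-8.9 56.  13.5  0.8 92.8 61.9] p [ 0.803  -0.0872  0.5086] F [0.7 0.5 0.2] w 0.0857
 lean 17.66 az -6.2 R [[0.3121, -0.9009, 0.3016], [-0.9409, -0.337, -0.0329], [0.1313, -0.2735, -0.9529]]
```

Emit:
move_arm([
  [2.1, -4.4, 0],
  [2.1, -4.4, 0],
  [2.1, -4.4, 0],
  [2.1, -4.4, 0],
  [2.1, -4.4, 0],
  [2.1, -4.4, 0],
  [2.1, -4.4, 0],
  [2.1, -4.4, 0],
  [2.1, -4.4, 0],
  [2.1, -4.4, 0],
], turn=[0, 0, 0, 0, 0, 0, 0, 0, 0, 0])

```text
t: 4.1
tool_pos: [0.8187, -0.0882, 0.52]
orientation: [[0.263, -0.799, 0.541], [-0.936, -0.348, -0.059], [0.235, -0.49, -0.839]]
ft_force: [0.1, -0.4, 0.3]
width: 0.0858
```

```bash
python3 - <<'E'
from h import *
st()
E
```

```text
t 4.1 J [-8.8 55.8 13.5  1.5 77.8 61.9] p [ 0.8187 -0.0882  0.52  ] F [ 0.1 -0.4  0.3] w 0.0858
 lean 32.94 az -6.2 R [[0.2633, -0.799, 0.5406], [-0.9356, -0.3481, -0.0587], [0.2351, -0.4903, -0.8393]]
```

Emit:
move_arm([
  [2.1, -4.4, 0],
  [2.1, -4.4, 0],
  [2.1, -4.4, 0],
  [2.1, -4.4, 0],
  [2.1, -4.4, 0],
  [0, 0, 0],
  [0, 0, 0],
  [0, 0, 0],
  [0, 0, 0],
  [0, 0, 0],
], turn=[0, 0, 0, 0, 0, 1, 1, 1, 1, 1])

```text
t: 5.1
tool_pos: [0.8102, -0.0871, 0.5585]
orientation: [[-0.102, -0.759, 0.643], [-0.995, 0.075, -0.07], [0.005, -0.647, -0.762]]
ft_force: [-0.5, -0.2, -0.0]
width: 0.0854
```

```bash
python3 - <<'E'
from h import *
st()
# averaged pictures
import pickle
for n in('scene','top'):
    cs=[read_camera(n) for _ in range(6)]
    c=cs[-1]; c['f']=np.mean([x['pixels'].astype(np.float32) for x in cs],0); c['pixels']=c['f'].round().astype(np.uint8)
    pickle.dump(c,open(n+'1.pkl','wb')); cv2.imwrite(f'pics/{n}1.png',c['pixels'])
S=cv2.imread('pics/scene1.png');T=cv2.imread('pics/top1.png')
cv2.imwrite('pics/y1.png',cv2.resize(S[190:310,300:460],None,fx=5,fy=5,interpolation=cv2.INTER_CUBIC))
cv2.imwrite('pics/y2.png',cv2.resize(T[140:250,150:290],None,fx=5.4,fy=5.4,interpolation=cv2.INTER_CUBIC))
a=cv2.resize(S[215:285,155:225],(390,390),interpolation=cv2.INTER_CUBIC);b=cv2.resize(T[170:240,315:385],(390,390),interpolation=cv2.INTER_CUBIC)
cv2.imwrite('pics/y3.png',cv2.hconcat([a,b]))
E
```

```text
t 5.1 J [-8.9 53.3 13.5  1.8 72.9 87. ] p [ 0.8102 -0.0871  0.5585] F [-0.5 -0.2 -0. ] w 0.0854
 lean 40.33 az -6.2 R [[-0.1025, -0.7586, 0.6434], [-0.9947, 0.0752, -0.0698], [0.0046, -0.6472, -0.7623]]
```

View pics/y1.png

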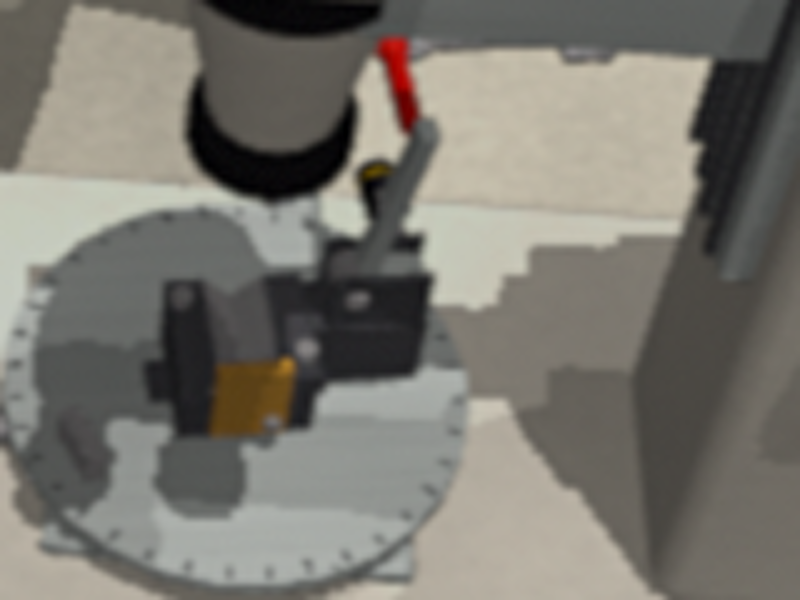

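View pics/top1.png

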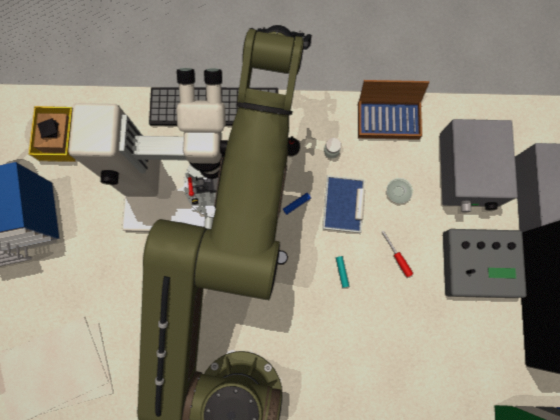

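View pics/y3.png

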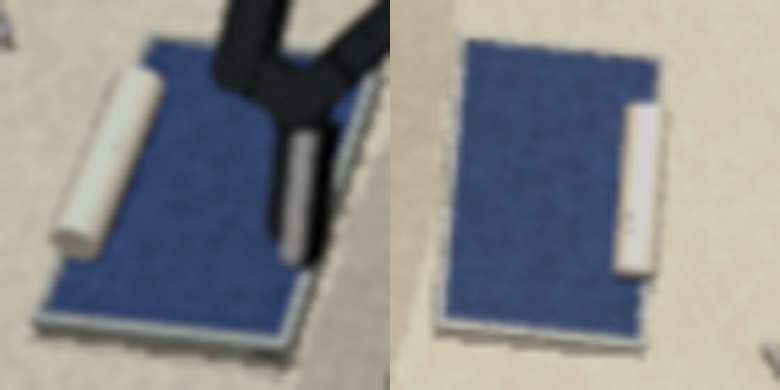

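The tool now leans 40° back, which I got by pushing against the reach limit. In the y3 picture the roller lies along the tray's low lip: top-view corners (630,103), (660,104), (652,276) and (613,274), in zoomed pixels. Next I'll work out the approach.

```bash
python3 - <<'E'
from h import *
import pickle
T=pickle.load(open('top1.pkl','rb'));S=pickle.load(open('scene1.pkl','rb'))
f=lambda p:(315+(p[0]-390+.5)*70/390-.5,170+(p[1]+.5)*70/390-.5)
g=lambda p:(155+(p[0]+.5)*70/390-.5,215+(p[1]+.5)*70/390-.5)
print([onz(T,*f(p),.028).round(4).tolist() for p in[(628,103),(660,104),(652,276),(614,274)]])
print([onz(S,*g(p),z).round(4).tolist() for p,z in[((130,70),.028),((163,84),.028),((100,255),.028),((55,235),.028),((80,262),.015),((122,72),.03)]])
print('teal',onz(T,342,271,.012),onz(S,211,190,.012),'screw',onz(T,404,264,.01),onz(T,384,235,.01))
d=tool([-.375,-.245,-.32]);print(d,np.linalg.norm(d))
E
```

```text
[[0.624, -0.3453, 0.028], [0.6238, -0.3632, 0.028], [0.5257, -0.3578, 0.028], [0.5263, -0.3368, 0.028]]
[[0.523, -0.351, 0.028], [0.5298, -0.3336, 0.028], [0.6289, -0.3391, 0.028], [0.6201, -0.3619, 0.028], [0.6246, -0.3516, 0.015], [0.5261, -0.3538, 0.03]]
teal [ 0.36593268 -0.29897419  0.012     ] [ 0.36784899 -0.29553914  0.012     ] screw [ 0.39191306 -0.48940461  0.01      ] [ 0.48044979 -0.42969853  0.01      ]
[27.88103318 47.42333908  2.043257  ] 55.04997729336498
```

Emit:
move_arm([
  [2.3, 4, 0.2],
  [2.3, 4, 0.2],
  [2.3, 4, 0.2],
  [2.3, 4, 0.2],
  [2.3, 4, 0.2],
  [2.3, 4, 0.2],
  [2.3, 4, 0.2],
  [2.3, 4, 0.2],
  [2.3, 4, 0.2],
  [2.3, 4, 0.2],
], turn=[0, 0, 0, 0, 0, 0, 0, 0, 0, -0.44], fingers=0.5)

```text
t: 6.7
tool_pos: [0.5318, -0.2713, 0.3147]
orientation: [[-0.068, -0.763, 0.643], [-0.997, 0.031, -0.069], [0.033, -0.646, -0.763]]
ft_force: [1.0, -1.2, 0.1]
width: 0.0426
```

```bash
python3 - <<'E'
from h import *
o=st()
d=tool(np.array([.435,-.332,.237])-o['tool_pos'],o);print(d)
E
```

```text
t 6.7 J [-32.5  24.   93.   34.6  30.4  35.6] p [ 0.5318 -0.2713  0.3147] F [ 1.  -1.2  0.1] w 0.0426
 lean 40.27 az -6.1 R [[-0.068, -0.7631, 0.6428], [-0.9971, 0.0307, -0.069], [0.0329, -0.6456, -0.763]]
[ 6.45404184 12.21217404  0.1230584 ]
```

Emit:
move_arm([
  [1.6, 3, 0],
  [1.6, 3, 0],
  [1.6, 3, 0],
  [1.6, 3.2, 0.1],
  [0, 0, 0],
  [0, 0, 0],
  [0, 0, 0],
  [0, 0, 0],
  [0, 0, 0],
  [0, 0, 0],
], turn=[0, 0, 0, 0, 0, 0, 0, 0, 0, 0])

```text
t: 7.7
tool_pos: [0.4368, -0.3306, 0.2381]
orientation: [[-0.067, -0.763, 0.643], [-0.997, 0.03, -0.068], [0.032, -0.645, -0.763]]
ft_force: [-0.5, -0.2, -1.1]
width: 0.0424
```

```bash
python3 - <<'E'
from h import *
import pickle
o=st()
R=np.array(o['orientation']);p=np.array(o['tool_pos'])
for n,roi in(('scene',(135,165,235,300)),('top',(310,150,410,285))):
    c=read_camera(n);pickle.dump(c,open(n+'2.pkl','wb'))
    im=c['pixels'];a,b,e,f=roi;k=4.3
    z=cv2.resize(im[b:f,a:e],None,fx=k,fy=k,interpolation=cv2.INTER_CUBIC)
    for s in(-1,1):
        for yy in(-.011,.011):
            X=p+R@np.array([s*.0215,yy,.173-.004]); q=proj(c,X)
            cv2.circle(z,(int((q[0]-a+.5)*k),int((q[1]-b+.5)*k)),3,(0,255,255),-1)
    # roller end model
    rr=np.array([np.cos(np.radians(-4.2)),np.sin(np.radians(-4.2)),0])
    for s in(-.0475,.0475):
        q=proj(c,np.array([.575,-.3485,.027])+s*rr); cv2.circle(z,(int((q[0]-a+.5)*k),int((q[1]-b+.5)*k)),3,(0,0,255),-1)
    cv2.imwrite(f'pics/{n}2.png',z)
A=cv2.imread('pics/scene2.png');B=cv2.imread('pics/top2.png');h=min(len(A),len(B));cv2.imwrite('pics/st2.png',cv2.resize(cv2.hconcat([A[:h],B[:h]]),None,fx=.9,fy=.9))
E
```

```text
t 7.7 J [-43.9  25.6 103.   55.   29.    5.2] p [ 0.4368 -0.3306  0.2381] F [-0.5 -0.2 -1.1] w 0.0424
 lean 40.26 az -6.0 R [[-0.0671, -0.7632, 0.6426], [-0.9972, 0.0305, -0.0679], [0.0322, -0.6454, -0.7631]]
```

View pics/st2.png

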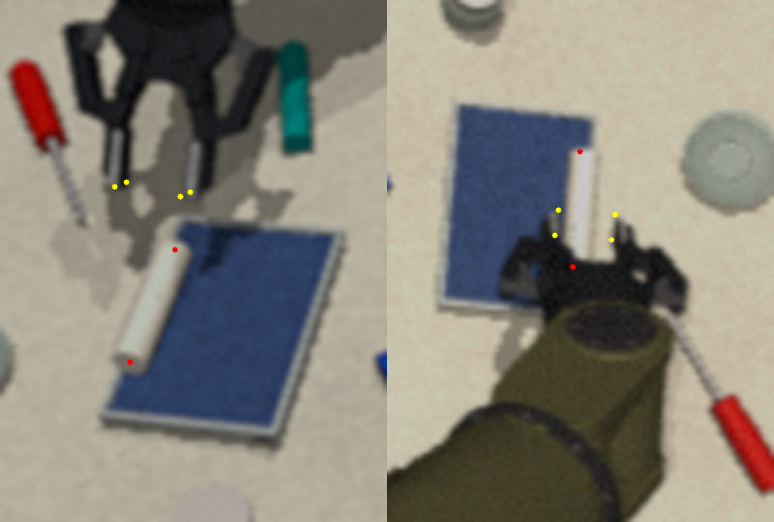

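Emit:
move_arm([
  [0, 1, 1.1],
  [0, 1, 1.1],
  [0, 1, 1.1],
  [0, 1, 1.1],
  [0, 0.6, 0.7],
  [0.1, 0.3, 0.4],
  [0, 0.2, 0.3],
  [0, 0.2, 0.2],
  [0, 0, 0],
  [0, 0, 0],
], turn=[0, 0, 0, 0, 0, 0, 0, 0, 0, 0])

```text
t: 8.8
tool_pos: [0.4345, -0.3343, 0.1582]
orientation: [[-0.068, -0.763, 0.643], [-0.997, 0.031, -0.068], [0.032, -0.645, -0.763]]
ft_force: [-0.8, -1.0, 1.9]
width: 0.0428
```

```bash
cat >> h.py <<'E'
def duo(tag,rs,rt,k=4.3,marks=()):
    out=[]
    for n,roi in(('scene',rs),('top',rt)):
        c=read_camera(n);im=c['pixels'];a,b,e,f=roi
        z=cv2.resize(im[b:f,a:e],None,fx=k,fy=k,interpolation=cv2.INTER_CUBIC)
        for X,col in marks:
            q=proj(c,X); cv2.circle(z,(int((q[0]-a+.5)*k),int((q[1]-b+.5)*k)),2,col,-1)
        out.append(z)
    h=min(len(out[0]),len(out[1])); cv2.imwrite(f'pics/{tag}.png',cv2.hconcat([q[:h] for q in out]))
def tips(o,tipd,half):
    R=np.array(o['orientation']);p=np.array(o['tool_pos'])
    return [(p+R@np.array([s*half,yy,tipd]),(0,255,255)) for s in(-1,1) for yy in(-.011,.011)]
E
python3 - <<'E'
from h import *
o=st()
duo('st3',(140,190,225,290),(315,150,400,250),4.6,tips(o,.169,.0212))
E
```

```text
t 8.8 J [-44.4  34.2 103.7  71.3  25.  -13.5] p [ 0.4345 -0.3343  0.1582] F [-0.8 -1.   1.9] w 0.0428
 lean 40.26 az -6.1 R [[-0.0678, -0.7632, 0.6426], [-0.9972, 0.0311, -0.0683], [0.0321, -0.6454, -0.7632]]
```

View pics/st3.png

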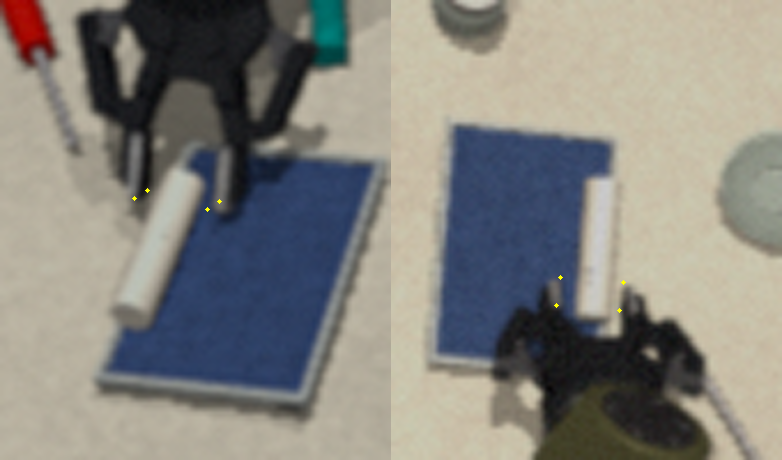

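Emit:
move_arm([
  [0, 0, 0],
  [0, 0, 0],
  [0, 0, 0],
  [0, 0, 0],
  [0, 0, 0],
  [0, 0, 0],
  [0, 0, 0],
  [0, 0, 0],
  [0, 0, 0],
  [0, 0, 0],
], turn=[0, 0, 0, 0, 0, 0, 0, 0, 0, 0], fingers=0.2)

```text
t: 9.9
tool_pos: [0.4345, -0.3344, 0.1582]
orientation: [[-0.068, -0.763, 0.643], [-0.997, 0.031, -0.069], [0.032, -0.646, -0.763]]
ft_force: [-1.8, -0.2, 6.3]
width: 0.0209
```

```bash
python3 - <<'E'
from h import *
o=st()
duo('st4',(140,190,225,290),(315,150,400,250),4.6,tips(o,.1715,.0122))
E
```

```text
t 9.9 J [-44.4  34.2 103.7  71.3  25.  -13.5] p [ 0.4345 -0.3344  0.1582] F [-1.8 -0.2  6.3] w 0.0209
 lean 40.27 az -6.1 R [[-0.0679, -0.7631, 0.6427], [-0.9972, 0.031, -0.0685], [0.0323, -0.6456, -0.763]]
```

View pics/st4.png

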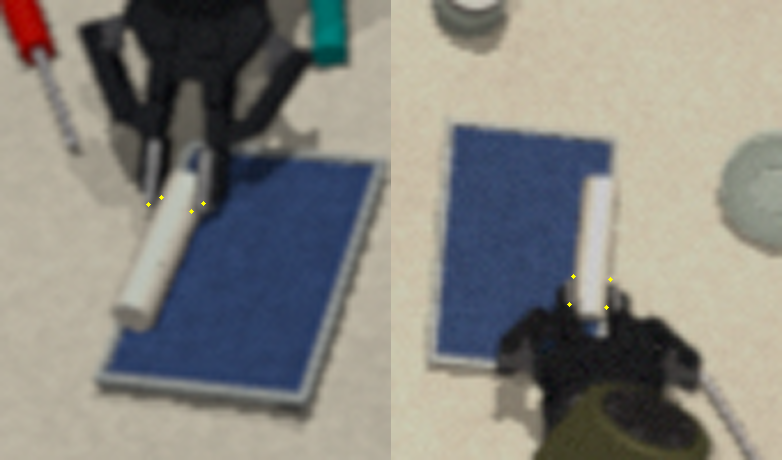

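Emit:
move_arm([
  [0, 0, 0],
  [0, 0, 0],
  [0, 0, 0],
  [0, 0, 0],
  [0, 0, 0],
  [0, 0, 0],
  [0, 0.1, 0.1],
  [0, 0.1, 0.1],
  [0, 0.1, 0.2],
  [0, 0, 0],
], turn=[0, 0, 0, 0, 0, 0, 0, 0, 0, 0], fingers=0.4)

```text
t: 11.0
tool_pos: [0.435, -0.3346, 0.1534]
orientation: [[-0.068, -0.763, 0.643], [-0.997, 0.031, -0.068], [0.032, -0.646, -0.762]]
ft_force: [-3.9, 0.9, 8.9]
width: 0.0343
```

Emit:
move_arm([
  [0, 0, 0],
  [0, 0, 0],
  [0, 0, 0],
  [0, 0, 0],
  [0, 0, 0],
  [0, 0, 0],
  [0, 0, 0],
  [0, 0, 0],
  [0, 0, 0],
  [0, 0, 0],
], turn=[0, 0, 0, 0, 0, 0, 0, 0, 0, 0], fingers=0.2)

```text
t: 12.0
tool_pos: [0.4351, -0.3346, 0.1537]
orientation: [[-0.068, -0.762, 0.644], [-0.997, 0.031, -0.068], [0.032, -0.647, -0.762]]
ft_force: [-2.1, 2.2, 9.9]
width: 0.0221
```

```bash
python3 - <<'E'
from h import *
o=st()
duo('st5',(145,195,210,270),(325,165,390,240),6,tips(o,.1715,.0122))
E
```

```text
t 12.0 J [-44.4  34.8 103.6  72.4  24.9 -14.7] p [ 0.4351 -0.3346  0.1537] F [-2.1  2.2  9.9] w 0.0221
 lean 40.34 az -6.1 R [[-0.0676, -0.7623, 0.6437], [-0.9972, 0.0306, -0.0684], [0.0325, -0.6465, -0.7622]]
```

View pics/st5.png

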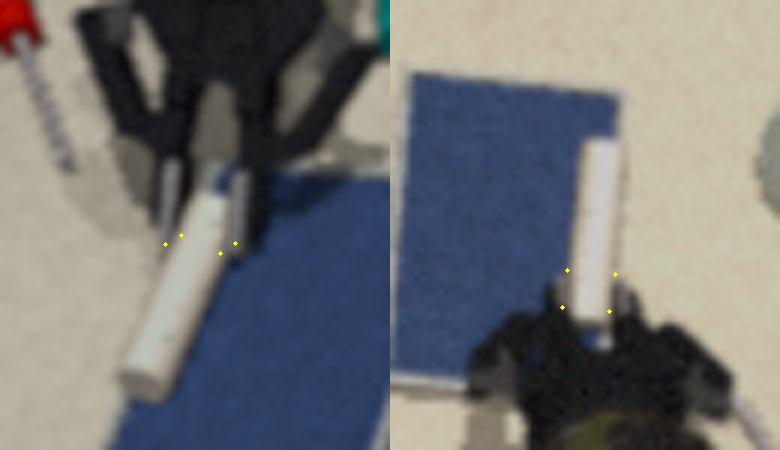

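Emit:
move_arm([
  [0, -0.1, -0.1],
  [0, -0.1, -0.1],
  [0, -0.1, -0.1],
  [0, -0.1, -0.1],
  [0, -0.1, -0.1],
  [0, -0.1, -0.1],
  [0, 0, 0],
  [0, 0, 0],
  [0, 0, 0],
  [0, 0, 0],
], turn=[0, 0, 0, 0, 0, 0, 0, 0, 0, 0])

```text
t: 13.1
tool_pos: [0.4354, -0.3342, 0.1613]
orientation: [[-0.068, -0.763, 0.642], [-0.997, 0.031, -0.068], [0.032, -0.645, -0.763]]
ft_force: [-0.5, 0.4, -2.1]
width: 0.0221
```

```bash
python3 - <<'E'
from h import *
o=st()
duo('st6',(145,195,210,270),(325,165,390,240),6,tips(o,.1715,.0122))
E
```

```text
t 13.1 J [-44.3  33.9 103.6  70.4  25.1 -12.5] p [ 0.4354 -0.3342  0.1613] F [-0.5  0.4 -2.1] w 0.0221
 lean 40.23 az -6.1 R [[-0.0678, -0.7635, 0.6422], [-0.9972, 0.0314, -0.0681], [0.0318, -0.6451, -0.7635]]
```

View pics/st6.png

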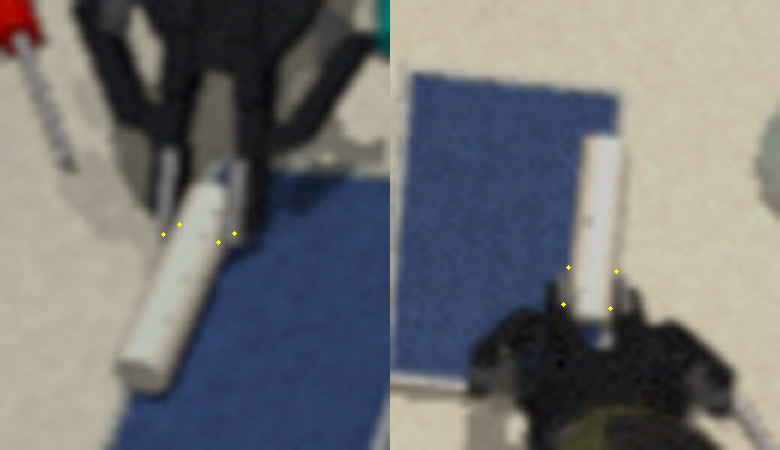

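The picture shows the roller held level and clear of the tray; its near end in the scene crop is at (147,378). Now I'll refine the stage pose.

```bash
python3 - <<'E'
import pickle,cv2,numpy as np
from h import proj
out=[]
S=pickle.load(open('scene1.pkl','rb'));T=pickle.load(open('top0.pkl','rb'))
o=np.array([.6266,.0867,.06]);a=np.radians(8.5)
Rz=np.array([[np.cos(a),-np.sin(a),0],[np.sin(a),np.cos(a),0],[0,0,1]])
P=[(-30,-32,43),(30,-32,43),(-30,32,43),(30,32,43),(30,-17,59),(30,17,59),(-63,72,65),(-36,66.9,158.5),(-55,66.9,158.5),(-17,66.9,158.5),(-25,86,76),(5,86,76),(0,0,0),(-30,-32,0),(30,-32,0)]
for c,(u0,v0,u1,v1),k in((S,(320,190,400,290),7,),(T,(175,160,250,215),7)):
    z=cv2.resize(c['pixels'][v0:v1,u0:u1],None,fx=k,fy=k,interpolation=cv2.INTER_CUBIC)
    z=cv2.convertScaleAbs(z,alpha=1.5,beta=15)
    z0=z.copy()
    for X in P:
        q=proj(c,o+Rz@(np.array(X)/1e3)); cv2.circle(z,(int((q[0]-u0+.5)*k),int((q[1]-v0+.5)*k)),2,(255,0,255),-1)
    out.append(z)
cv2.imwrite('pics/m1.png',out[0]);cv2.imwrite('pics/m2.png',out[1])
E
```

```text
(no output)
```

View pics/m1.png

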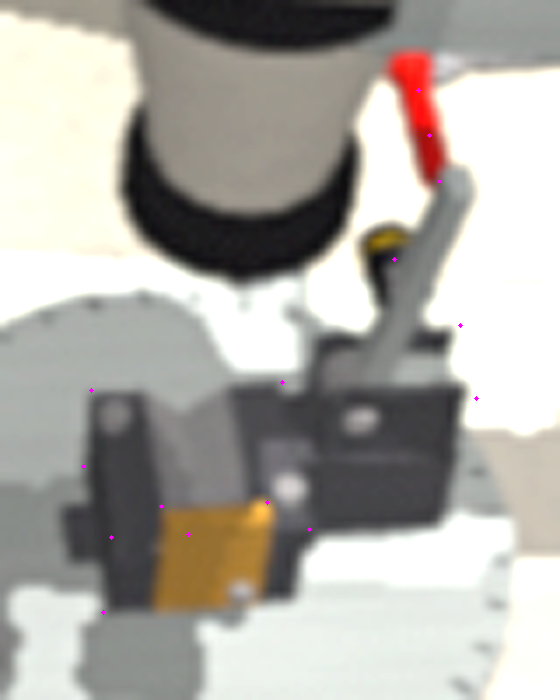

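View pics/m2.png

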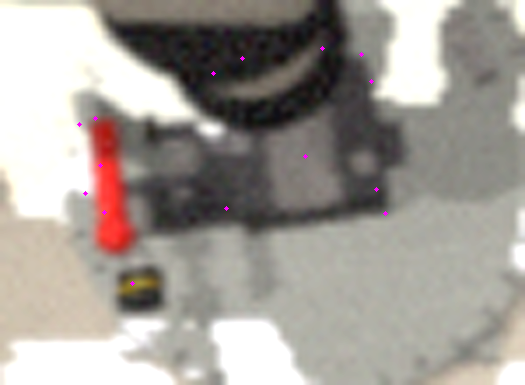

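```bash
cat > fit.py <<'E'
import pickle,numpy as np
from h import proj
from scipy.optimize import least_squares
S=pickle.load(open('scene1.pkl','rb'));T=pickle.load(open('top0.pkl','rb'))
s=lambda a,b:np.array([320+a/7-.5,190+b/7-.5]);t=lambda a,b:np.array([175+a/7-.5,160+b/7-.5])
F=[(T,(-30,-32,43),t(387,208)),(T,(-63,72,65),t(140,290)),(S,(-30,-32,43),s(92,396)),(S,(30,-32,0),s(104,609)),(S,(-63,72,65),s(388,262)),(S,(-30,-14,43),s(143,398)),(S,(-30,14,43),s(234,396)),(T,(-36,66.9,158.5),t(108,165)),(S,(-36,66.9,158.5),s(425,130))]
def res(x,full=False):
    a=x[2];R=np.array([[np.cos(a),-np.sin(a),0],[np.sin(a),np.cos(a),0],[0,0,1]])
    r=[proj(c,np.array([x[0],x[1],.06])+R@(np.array(X)/1e3))-q for c,X,q in F]
    return np.array(r) if full else np.r_[np.ravel(r),(x[0]-.6266)/.0025,(x[1]-.0867)/.0025]
for drop in [None]:
    r=least_squares(res,[.6266,.0867,.15],loss='soft_l1')
    print(r.x[:2].round(4),np.degrees(r.x[2]).round(2));print(res(r.x,True).round(1))
E
python3 fit.py
```

```text
[0.6272 0.0863] 9.68
[[-1.2 -3. ]
 [-0.5 -0.6]
 [-0.4 -0.4]
 [ 0.   0.9]
 [ 0.  -0.7]
 [-0.1 -1.2]
 [-1.2 -1.6]
 [-0.7  0.3]
 [-0.   0.5]]
```

```bash
sed -i 's/F=\[(T,(-30,-32,43)/F=[(T,(-30,-32,0)/' fit.py; python3 fit.py; sed -i 's/(T,(-36,66.9,158.5),t(108,165)),(S,(-36,66.9,158.5),s(425,130))//' fit.py; python3 fit.py
```

```text
[0.6278 0.0868] 10.12
[[ 0.   0. ]
 [-0.4 -0.7]
 [-0.4 -0.1]
 [ 0.3  1.3]
 [-0.  -0.6]
 [ 0.  -0.9]
 [-1.1 -1.4]
 [-0.7  0.2]
 [ 0.   0.6]]
[0.6279 0.0869] 9.86
[[-0.   0. ]
 [-0.6 -0.8]
 [-0.3 -0.1]
 [ 0.3  1.3]
 [ 0.2 -0.5]
 [ 0.1 -0.9]
 [-1.  -1.3]]
```

```bash
cat >> h.py <<'E'
ST=np.array([.6275,.0868,.06]); YAW=np.radians(9.9)
RS=np.array([[np.cos(YAW),-np.sin(YAW),0],[np.sin(YAW),np.cos(YAW),0],[0,0,1]])
def s2w(p): return ST+RS@(np.array(p)/1e3)
def w2s(p): return RS.T@(np.array(p)-ST)*1e3
def rotz(R,deg):
    a=np.radians(deg); return R@np.array([[np.cos(a),-np.sin(a),0],[np.sin(a),np.cos(a),0],[0,0,1]])
RC=np.array([0,-.0254,.1873]); RD=np.array([0,-.763,.645])/np.hypot(.763,.645)
E
python3 - <<'E'
from h import *
from scipy.optimize import brentq
o=get_obs();R=np.array(o['orientation']);p=np.array(o['tool_pos'])
az=lambda th:(lambda r:np.degrees(np.arctan2(r[1],r[0])))(rotz(R,th)@RD)
print('now az',az(0),'pitch',np.degrees(np.arcsin((R@RD)[2])),'centre',p+R@RC)
th=brentq(lambda t:az(t)-9.9,-60,60);R2=rotz(R,th);print('turn',th,th/5,'pitch',np.degrees(np.arcsin((R2@RD)[2])));print(R2.round(3))
for c in[(-70,0,80),(-24,0,72)]:
    T=s2w(c)-R2@RC;print(c,'TCP',T.round(4),'d',T-p)
    for q in[(.05,0,.11),(-.05,0,.11),(.042,.038,.1),(-.042,.038,.1),(.042,-.038,.1),(-.042,-.038,.1),(0,-.043,.0),(0,.0,.0),(0,0,-.08),(0,-.05,-.08)]: print('   ',q,w2s(T+R2@np.array(q)).round(0))
E
```

```text
now az -3.8913511944399493 pitch -0.012995910738818539 centre [ 0.57514519 -0.34777471  0.03470484]
turn -18.25091657484828 -3.650183314969656 pitch -1.8699232141108197
[[ 0.175 -0.746  0.642]
 [-0.957 -0.283 -0.068]
 [ 0.232 -0.603 -0.763]]
(-70, 0, 80) TCP [0.4193 0.0803 0.2677] d [-0.01616682  0.41456728  0.1063729 ]
    (0.05, 0, 0.11) [-138.  -39.  135.]
    (-0.05, 0, 0.11) [-138.   59.  112.]
    (0.042, 0.038, 0.1) [-174.  -35.  118.]
    (-0.042, 0.038, 0.1) [-174.   47.   99.]
    (0.042, -0.038, 0.1) [-114.  -23.  164.]
    (-0.042, -0.038, 0.1) [-115.   58.  144.]
    (0, -0.043, 0.0) [-173.   36.  234.]
    (0, 0.0, 0.0) [-206.   29.  208.]
    (0, 0, -0.08) [-256.   44.  269.]
    (0, -0.05, -0.08) [-217.   51.  299.]
(-24, 0, 72) TCP [0.4646 0.0882 0.2597] d [0.02914821 0.42247602 0.0983729 ]
    (0.05, 0, 0.11) [-92. -39. 127.]
    (-0.05, 0, 0.11) [-92.  59. 104.]
    (0.042, 0.038, 0.1) [-128.  -35.  110.]
    (-0.042, 0.038, 0.1) [-128.   47.   91.]
    (0.042, -0.038, 0.1) [-68. -23. 156.]
    (-0.042, -0.038, 0.1) [-69.  58. 136.]
    (0, -0.043, 0.0) [-127.   36.  226.]
    (0, 0.0, 0.0) [-160.   29.  200.]
    (0, 0, -0.08) [-210.   44.  261.]
    (0, -0.05, -0.08) [-171.   51.  291.]
```

Emit:
move_arm([
  [0, -0.8, -0.9],
  [0.1, -1.6, -1.9],
  [0.1, -1.6, -1.9],
  [0.1, -1.6, -1.9],
  [0, -0.9, -1],
  [0, 0, 0],
  [0, 0, 0],
  [0, 0, 0],
  [0, 0, 0],
  [0, 0, 0],
], turn=[0, 0, 0, 0, 0, -0.75, -0.75, -0.75, -0.7, -0.7])

```text
t: 14.2
tool_pos: [0.436, -0.334, 0.2613]
orientation: [[0.177, -0.746, 0.642], [-0.956, -0.285, -0.068], [0.234, -0.602, -0.764]]
ft_force: [-0.7, -0.3, -1.0]
width: 0.0212
```

```bash
python3 - <<'E'
from h import *
o=st();p=np.array(o['tool_pos']);R=np.array(o['orientation'])
r=R@RD;print(np.degrees(np.arctan2(r[1],r[0])),np.degrees(np.arcsin(r[2])))
for c in[(-70,0,80)]:
    T=s2w(c)-R@RC;print(T,tool(T-p,o))
E
```

```text
t 14.2 J [-44.3  23.6 102.1  50.9  31.   -8.8] p [ 0.436  -0.334   0.2613] F [-0.7 -0.3 -1. ] w 0.0212
 lean 40.22 az -6.0 R [[0.1768, -0.7459, 0.6422], [-0.9561, -0.285, -0.0679], [0.2336, -0.602, -0.7635]]
10.017279844541362 -1.8999747039964057
[0.41931238 0.08023534 0.26771665] [-39.75603684 -10.944263    -4.37144561]
```

```bash
python3 - <<'E'
from h import *
o=get_obs();p=np.array(o['tool_pos']);R=np.array(o['orientation'])
m=[(p+R@(RC+s*RD),(0,0,255)) for s in(-.0475,0,.0475)]
duo('st7',(125,160,225,260),(320,140,420,240),3.9,m+tips(o,.1715,.0122))
E
```

```text
(no output)
```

View pics/st7.png

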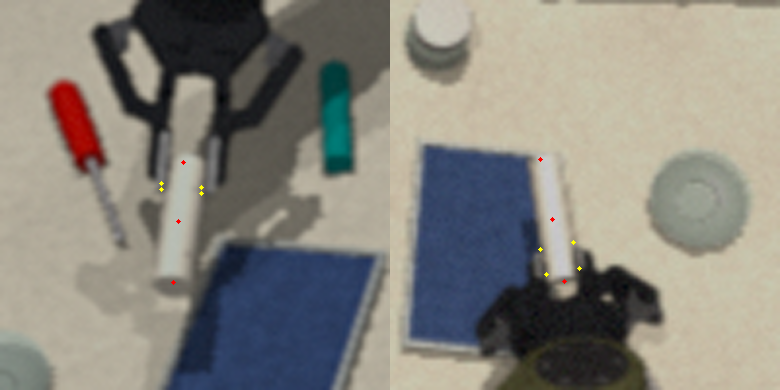

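Emit:
move_arm([
  [-2, -0.6, -0.3],
  [-4, -1.1, -0.5],
  [-4.5, -1.2, -0.5],
  [-4.5, -1.2, -0.5],
  [-4.5, -1.2, -0.5],
  [-4.5, -1.2, -0.5],
  [-4.5, -1.2, -0.5],
  [-4.5, -1.2, -0.5],
  [-4.2, -1.2, -0.4],
  [-2.5, -0.8, -0.2],
], turn=[0, 0, 0, 0, 0, 0, 0, 0, 0, 0])

```text
t: 15.3
tool_pos: [0.4241, -0.0003, 0.2668]
orientation: [[0.174, -0.757, 0.629], [-0.958, -0.279, -0.07], [0.228, -0.591, -0.774]]
ft_force: [0.5, -0.3, -1.3]
width: 0.0216
```

Emit:
move_arm([
  [0, 0, 0],
  [0, 0, 0],
  [0, 0, 0],
  [0, 0, 0],
  [0, 0, 0],
  [0, 0, 0],
  [0, 0, 0],
  [0, 0, 0],
  [0, 0, 0],
  [0, 0, 0],
], turn=[-0.35, -0.35, 0, 0, 0, 0, 0, 0, 0, 0])

```text
t: 16.3
tool_pos: [0.4243, -0.0013, 0.2667]
orientation: [[0.222, -0.745, 0.629], [-0.938, -0.339, -0.07], [0.265, -0.575, -0.774]]
ft_force: [-0.8, -0.4, -2.0]
width: 0.0219
```

```bash
python3 - <<'E'
from h import *
o=st();p=np.array(o['tool_pos']);R=np.array(o['orientation'])
m=[(p+R@(RC+s*RD),(0,0,255)) for s in(-.0475,0,.0475)]
print(w2s(p+R@RC))
m+=[(s2w(x),(255,0,255)) for x in[(-30,-14,43),(-30,14,43),(30,-17,59),(30,17,59)]]
duo('st8',(300,160,400,290),(170,130,270,260),3.9,m+tips(o,.1715,.0122))
E
```

```text
t 16.3 J [ -5.    8.3 121.7  -4.7  10.7  70.9] p [ 0.4243 -0.0013  0.2667] F [-0.8 -0.4 -2. ] w 0.0219
 lean 39.29 az -6.4 R [[0.2217, -0.7448, 0.6294], [-0.9383, -0.3385, -0.0701], [0.2653, -0.575, -0.7739]]
[-81.3156297 -79.8380757  76.3073263]
```

View pics/st8.png

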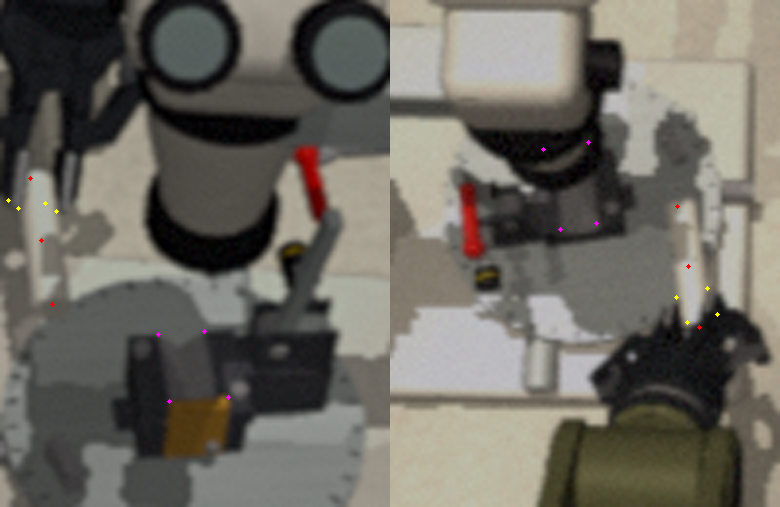

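```bash
cat > kin.py <<'E'
import numpy as np
D=[([-74.4,17.2,87.17,0,75.67],[.1828,-.5187,.4042],[0,.001,-1]),
([-9,55.6,13.9,.1,109.2],[.7813,-.0859,.5075],[.0211,-.0014,-.9998]),
([-8.9,56.0,13.5,.8,92.8],[.803,-.0872,.5086],[.3016,-.0329,-.9529]),
([-8.9,53.3,13.5,1.8,72.9],[.8102,-.0871,.5585],[.6434,-.0698,-.7623]),
([-32.5,24,93,34.6,30.4],[.5318,-.2713,.3147],[.6428,-.069,-.763]),
([-43.9,25.6,103,55,29],[.4368,-.3306,.2381],[.6426,-.0679,-.7631]),
([-44.3,33.9,103.6,70.4,25.1],[.4354,-.3342,.1613],[.6422,-.0681,-.7635]),
([-44.3,23.6,102.1,50.9,31],[.436,-.334,.2613],[.6422,-.0679,-.7635]),
([-5,8.3,121.7,-4.7,10.7],[.4243,-.0013,.2667],[.6294,-.0701,-.7739])]
A=[];b=[]
for j,p,z in D:
    j=np.radians(j);c,s=np.cos(j[0]),np.sin(j[0]);er=np.array([c,s,0]);el=np.array([-s,c,0]);ez=np.array([0,0,1.])
    j2,j23=j[1],j[1]+j[2]
    cols=[er,el,ez,er*np.sin(j2)+ez*np.cos(j2),er*np.sin(j23)+ez*np.cos(j23),er*np.cos(j23)-ez*np.sin(j23),np.array(z)]
    A.append(np.array(cols).T);b.append(p)
A=np.vstack(A);b=np.hstack(b)
X,*_=np.linalg.lstsq(A,b,rcond=None)
if __name__=='__main__':
    print('a1,lat,d1,L2,L3,e,d6',X.round(4));print('res mm',((A@X-b)*1e3).round(1))
from scipy.optimize import least_squares
def fk(j,z):
    c,s=np.cos(j[0]),np.sin(j[0]);er=np.array([c,s,0]);el=np.array([-s,c,0]);ez=np.array([0,0,1.]);j2,j23=j[1],j[1]+j[2]
    return X[0]*er+X[1]*el+X[2]*ez+X[3]*(er*np.sin(j2)+ez*np.cos(j2))+X[4]*(er*np.sin(j23)+ez*np.cos(j23))+X[5]*(er*np.cos(j23)-ez*np.sin(j23))+X[6]*np.array(z)
def ik(p,z,j0=(0,20,105)):
    r=least_squares(lambda j:fk(j,z)-np.array(p),np.radians(j0));j=r.x
    c,s=np.cos(j[0]),np.sin(j[0]);er=np.array([c,s,0]);el=np.array([-s,c,0]);ez=np.array([0,0,1.]);j23=j[1]+j[2]
    f=er*np.sin(j23)+ez*np.cos(j23); n=er*np.cos(j23)-ez*np.sin(j23)
    z=np.array(z); # components
    j5=np.degrees(np.arccos(np.clip(z@f,-1,1))); j4=np.degrees(np.arctan2(z@el,-(z@n)*-1))
    return np.degrees(j).round(1),round(j4,1),round(j5,1),np.abs(r.fun).max(), (z@f,z@el,z@n)
E
python3 kin.py
python3 - <<'E'
from kin import *
for j,p,z in D[4:]: print(j,ik(p,z)[:4])
E
```

```text
a1,lat,d1,L2,L3,e,d6 [0.0005 0.0368 0.2207 0.4243 0.4471 0.041  0.071 ]
res mm [ 0.3 -0.   0.1  0.1 -0.4  0.1  0.1 -0.3 -0.2 -0.3 -0.3  0.1 -0.1  0.4
 -0.1  0.2  0.3  0.1  0.2  0.2  0.  -0.  -0.3 -0.2  0.1  0.1  0.1]
[-32.5, 24, 93, 34.6, 30.4] (array([-32.5,  24. ,  92.9]), np.float64(34.6), np.float64(30.4), np.float64(8.087278235979767e-09))
[-43.9, 25.6, 103, 55, 29] (array([-43.9,  25.6, 103. ]), np.float64(55.0), np.float64(29.0), np.float64(3.219646771412954e-14))
[-44.3, 33.9, 103.6, 70.4, 25.1] (array([-44.3,  33.9, 103.6]), np.float64(70.5), np.float64(25.1), np.float64(1.4777068457760834e-13))
[-44.3, 23.6, 102.1, 50.9, 31] (array([-44.3,  23.6, 102.1]), np.float64(50.9), np.float64(31.0), np.float64(3.813616089587413e-14))
[-5, 8.3, 121.7, -4.7, 10.7] (array([ -5. ,   8.3, 121.7]), np.float64(-4.6), np.float64(10.7), np.float64(4.551914400963142e-15))
```

```bash
python3 - <<'E'
from h import *
from kin import ik
o=get_obs();R=np.array(o['orientation']);z=R[:,2]
for c in[(-81,-80,76),(-70,0,80),(-24,0,72),(-24,0,46),(-17.5,0,46),(-60,0,46),(-60,40,60)]:
    T=s2w(c)-R@RC; a=ik(T,z); print(c,T.round(3),a[0],a[1],a[2])
# alternative tilt azimuths / leans at place
print('alt')
for L in(35,40,45):
  for A in(-6,2,9,14):
    l,a=np.radians([L,A]);z=np.array([np.sin(l)*np.cos(a),np.sin(l)*np.sin(a),-np.cos(l)])
    y=RS[:,0]; tip=s2w((-24-30,0,46)); T=tip-.17*z
    tip2=np.array([.545,-.347,.029]);T2=tip2-.17*z
    q=ik(T,z);q2=ik(T2,z);print(L,A,q[0],q[1],q[2],'| tray',q2[0],q2[1],q2[2])
E
```

```text
(-81, -80, 76) [ 0.425 -0.001  0.266] [ -5.    8.4 121.7] -4.5 10.7
(-70, 0, 80) [0.422 0.079 0.27 ] [  7.1   8.7 120.6] -35.2 14.8
(-24, 0, 72) [0.467 0.087 0.262] [  7.4  14.9 114.2] -35.2 15.2
(-24, 0, 46) [0.467 0.087 0.236] [  7.4  17.8 114.9] -44.9 12.3
(-17.5, 0, 46) [0.473 0.088 0.236] [  7.5  18.5 114. ] -44.0 12.6
(-60, 0, 46) [0.432 0.081 0.236] [  7.2  13.9 120.3] -49.8 11.2
(-60, 40, 60) [0.425 0.12  0.25 ] [ 13.   12.6 119.3] -50.0 15.9
alt
35 -6 [  7.2  17.9 112.5] -26.5 17.0 | tray [-43.2  34.1 101. ] 53.7 25.5
35 2 [  4.7  17.5 113.1] -6.2 14.5 | tray [-44.8  35.1  99.1] 53.2 31.5
35 9 [  2.5  17.4 113.3] 14.5 15.0 | tray [-45.9  36.3  97. ] 51.7 36.7
35 14 [  0.9  17.5 113.1] 26.6 16.8 | tray [-46.6  37.2  95.3] 50.4 40.4
40 -6 [  7.7  17.7 115.2] -48.1 11.8 | tray [-44.4  34.3 103.3] 70.1 25.1
40 2 [  4.8  17.2 116. ] -14.6 7.1 | tray [-46.1  35.5 101.1] 65.8 31.7
40 9 [  2.2  17.1 116.1] 31.8 8.3 | tray [-47.4  36.7  98.7] 62.1 37.3
40 14 [  0.4  17.2 115.9] 48.7 11.6 | tray [-48.1  37.7  96.9] 59.5 41.2
45 -6 [  8.2  17.9 117.7] -88.4 10.0 | tray [-45.5  34.8 105.3] 85.7 26.8
45 2 [  4.9  17.3 118.6] -111.8 2.2 | tray [-47.4  36.1 102.8] 77.7 33.3
45 9 [  2.   17.2 118.7] 97.9 5.0 | tray [-48.7  37.4 100.2] 71.7 39.0
45 14 [-1.000e-01  1.730e+01  1.185e+02] 89.8 9.9 | tray [-49.5  38.5  98.1] 68.0 43.1
```

```bash
python3 - <<'E'
from h import *
o=get_obs();p=np.array(o['tool_pos']);R=np.array(o['orientation'])
r=R@RD;print(np.degrees(np.arctan2(r[1],r[0])),np.degrees(np.arcsin(r[2])))
T=s2w((-62,0,76))-R@RC;print(tool(T-p,o))
T=s2w((-26,0,74))-R@RC;print(tool(T-p,o))
E
```

```text
12.34180568039195 -3.464885363805403
[-7.57902323 -3.1485056  -0.21673779]
[-7.42644822 -5.88422542  2.12688291]
```

Emit:
move_arm([
  [-1, -0.4, 0],
  [-1, -0.4, 0],
  [-1, -0.4, 0],
  [-1, -0.4, 0],
  [-1, -0.4, 0],
  [-1, -0.4, 0],
  [-1, -0.4, -0.1],
  [-0.6, -0.3, -0.1],
  [0, 0, 0],
  [0, 0, 0],
], turn=[0, 0, 0, 0, 0, 0, 0, 0, 0, 0])

```text
t: 17.4
tool_pos: [0.4292, 0.0806, 0.2658]
orientation: [[0.222, -0.745, 0.629], [-0.938, -0.339, -0.07], [0.265, -0.575, -0.774]]
ft_force: [-0.2, 0.2, -2.3]
width: 0.0219
```

```bash
python3 - <<'E'
from h import *
o=st();p=np.array(o['tool_pos']);R=np.array(o['orientation'])
m=[(p+R@(RC+s*RD),(0,0,255)) for s in(-.0475,0,.0475)]
print(w2s(p+R@RC))
m+=[(s2w(x),(255,0,255)) for x in[(-30,-14,43),(-30,14,43),(30,-17,59),(30,17,59)]]
duo('st9',(310,190,390,290),(175,150,255,250),4.8,m)
T=s2w((-26,0,72))-R@RC;print(tool(T-p,o))
E
```

```text
t 17.4 J [  7.2  10.1 119.7 -36.5  14.5 111.4] p [0.4292 0.0806 0.2658] F [-0.2  0.2 -2.3] w 0.0219
 lean 39.29 az -6.3 R [[0.222, -0.7447, 0.6293], [-0.9383, -0.3388, -0.0699], [0.2653, -0.575, -0.774]]
[-6.23897902e+01  4.39672685e-03  7.54414125e+01]
[ 0.11800154 -2.68374156  2.47875142]
```

View pics/st9.png

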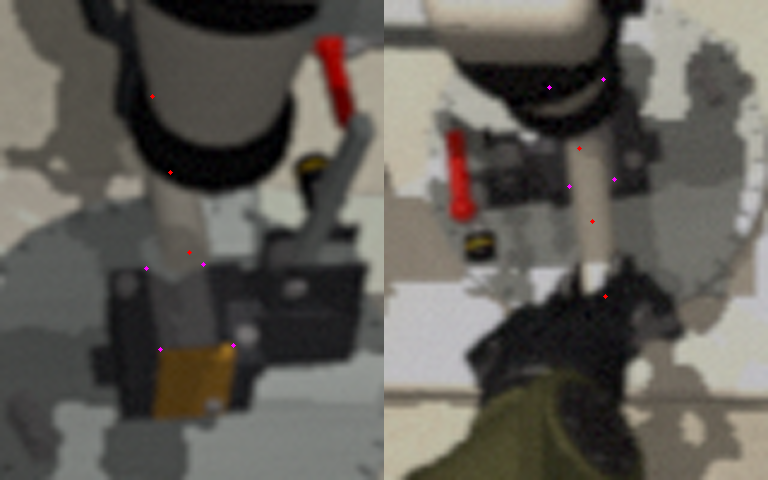

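```bash
python3 - <<'E'
from h import *
o=get_obs();p=np.array(o['tool_pos']);R=np.array(o['orientation'])
m=[(p+R@(RC+s*RD),(0,0,255)) for s in(-.0475,0,.0475)]
m+=[(s2w(x),(255,0,255)) for x in[(-30,-14,43),(-30,14,43),(30,-17,59),(30,17,59)]]
import pickle
out=[]
for n,(a,b,e,f) in(('scene',(330,210,375,270)),('top',(200,165,245,225))):
    cs=[read_camera(n) for _ in range(5)];c=cs[0];c['pixels']=np.mean([x['pixels'] for x in cs],0).astype(np.uint8);pickle.dump(c,open(n+'9.pkl','wb'))
    z=cv2.resize(c['pixels'][b:f,a:e],None,fx=8.6,fy=8.6,interpolation=cv2.INTER_CUBIC);z=cv2.convertScaleAbs(z,alpha=1.4)
    for X,col in m:
        q=proj(c,X);cv2.circle(z,(int((q[0]-a+.5)*8.6),int((q[1]-b+.5)*8.6)),2,col,-1)
    out.append(z)
cv2.imwrite('pics/st10.png',cv2.hconcat(out))
E
```

```text
(no output)
```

View pics/st10.png

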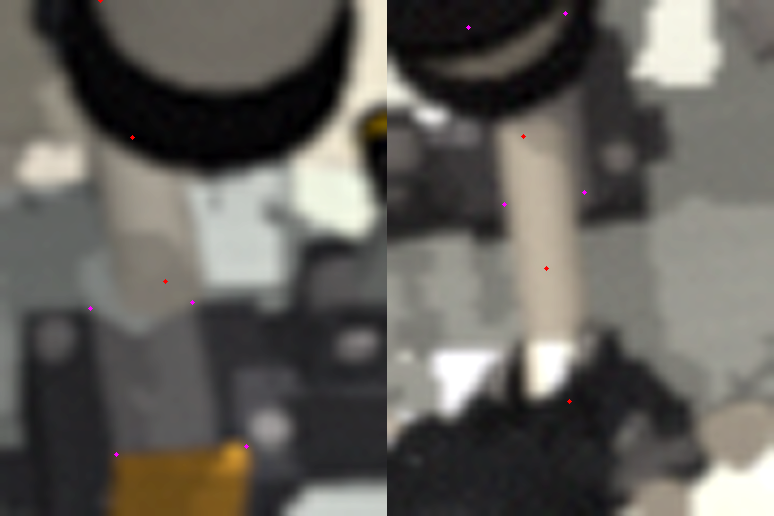

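Emit:
move_arm([
  [0, -0.7, 0.6],
  [0, -0.7, 0.6],
  [0, -0.7, 0.6],
  [0.1, -0.6, 0.6],
  [0, 0, 0],
  [-0.1, 0.2, 0.3],
  [-0.1, 0.2, 0.3],
  [-0.1, 0.2, 0.3],
  [-0.1, 0.2, 0.3],
  [-0.1, 0.2, 0.3],
], turn=[0, 0, 0, 0, -0.2, 0, 0, 0, 0, 0])

```text
t: 19.0
tool_pos: [0.4655, 0.0873, 0.244]
orientation: [[0.235, -0.741, 0.629], [-0.932, -0.355, -0.07], [0.275, -0.57, -0.774]]
ft_force: [0.6, -0.7, -2.3]
width: 0.0217
```

```bash
cat > look.py <<'E'
from h import *
import sys
def big(tag,rois,k,m,n=3):
    out=[]
    for nm,(a,b,e,f) in zip(('scene','top'),rois):
        cs=[read_camera(nm) for _ in range(n)];c=cs[0];im=np.mean([x['pixels'] for x in cs],0).astype(np.uint8)
        z=cv2.resize(im[b:f,a:e],None,fx=k,fy=k,interpolation=cv2.INTER_CUBIC);z=cv2.convertScaleAbs(z,alpha=1.4)
        for X,col in m:
            q=proj(c,X);cv2.circle(z,(int((q[0]-a+.5)*k),int((q[1]-b+.5)*k)),2,col,-1)
        out.append(z)
    h=min(len(out[0]),len(out[1]));cv2.imwrite(f'pics/{tag}.png',cv2.hconcat([q[:h] for q in out]))
def rm(o):
    p=np.array(o['tool_pos']);R=np.array(o['orientation']);print('roller model stage',w2s(p+R@RC).round(1))
    return [(p+R@(RC+s*RD),(0,0,255)) for s in(-.0475,0,.0475)]
VE=[(s2w(x),(255,0,255)) for x in[(-30,-14,43),(-30,14,43),(30,-17,59),(30,17,59)]]
E
python3 - <<'E'
from look import *
o=st();big('st11',[(325,205,380,275),(190,160,245,230)],7.2,rm(o)+VE)
E
```

```text
t 19.0 J [  7.5  16.7 115.  -41.9  13.1 116.2] p [0.4655 0.0873 0.244 ] F [ 0.6 -0.7 -2.3] w 0.0217
 lean 39.29 az -6.4 R [[0.2348, -0.7408, 0.6293], [-0.9323, -0.3549, -0.0701], [0.2753, -0.5703, -0.774]]
roller model stage [-25.5   0.8  53.6]
```

View pics/st11.png

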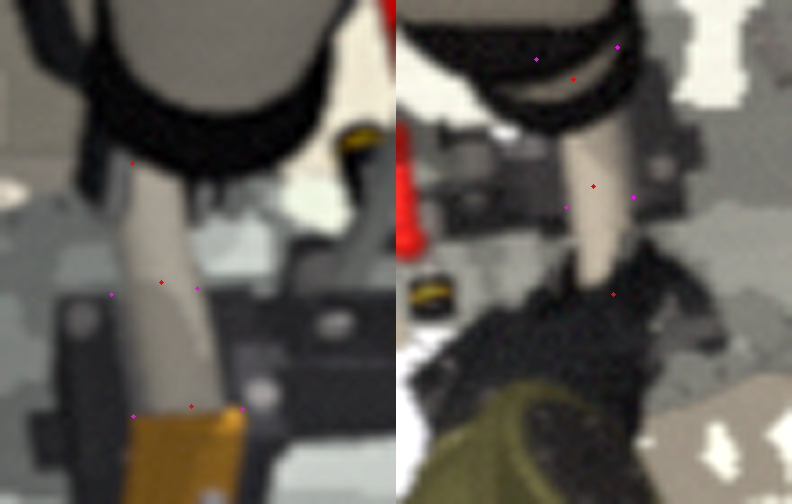

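Emit:
move_arm([
  [-0.03, 0.06, 0.08],
  [-0.03, 0.06, 0.08],
  [-0.03, 0.06, 0.08],
  [-0.03, 0.06, 0.08],
  [0, 0, 0],
  [0, 0, 0],
  [0, 0, 0],
  [0, 0, 0],
  [0, 0, 0],
  [0, 0, 0],
], turn=[0, 0, 0, 0, 0, 0, 0, 0, 0, 0])

```text
t: 20.3
tool_pos: [0.4656, 0.0873, 0.2403]
orientation: [[0.235, -0.741, 0.63], [-0.932, -0.355, -0.07], [0.275, -0.57, -0.774]]
ft_force: [0.8, -2.7, 1.1]
width: 0.0217
```

Emit:
move_arm([
  [0.05, 0, 0],
  [0.05, 0, 0],
  [0, 0, 0],
  [-0.03, 0.06, 0.08],
  [0, 0, 0],
  [0, 0, 0],
  [0, 0, 0],
  [0, 0, 0],
  [0, 0, 0],
  [0, 0, 0],
], turn=[0, 0, 0, 0, 0, 0, 0, 0, 0, 0])

```text
t: 21.3
tool_pos: [0.4658, 0.0864, 0.2395]
orientation: [[0.235, -0.741, 0.629], [-0.932, -0.355, -0.07], [0.275, -0.57, -0.774]]
ft_force: [-1.3, -1.9, 1.0]
width: 0.0219
```

```bash
python3 - <<'E'
from look import *
o=st();print(o['moment']);big('st12',[(325,205,380,275),(190,160,245,230)],7.2,rm(o)+VE)
E
```

```text
t 21.3 J [  7.4  17.2 115.1 -43.6  12.6 117.9] p [0.4658 0.0864 0.2395] F [-1.3 -1.9  1. ] w 0.0219
 lean 39.29 az -6.4 R [[0.2346, -0.7408, 0.6294], [-0.9323, -0.3549, -0.0701], [0.2753, -0.5703, -0.7739]]
[-0.24198868  0.13392448 -0.40202809]
roller model stage [-25.5  -0.2  49. ]
```

View pics/st12.png

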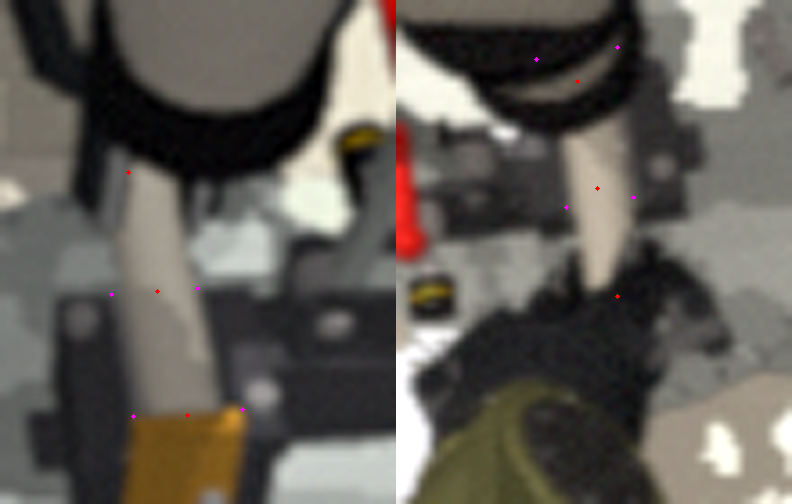

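Emit:
move_arm([
  [0.05, 0, 0],
  [-0.03, 0.06, 0.08],
  [0.05, 0, 0],
  [-0.03, 0.06, 0.08],
  [0, 0, 0],
  [0, 0, 0],
  [0, 0, 0],
  [0, 0, 0],
  [0, 0, 0],
  [0, 0, 0],
], turn=[0, 0, 0, 0, 0, 0, 0, 0, 0, 0])

```text
t: 22.6
tool_pos: [0.466, 0.0854, 0.2377]
orientation: [[0.235, -0.741, 0.629], [-0.932, -0.355, -0.07], [0.275, -0.57, -0.774]]
ft_force: [-0.2, -3.2, 2.0]
width: 0.0219
```

Emit:
move_arm([
  [0, 0, 0],
  [0, 0, 0],
  [0, 0, 0],
  [0, 0, 0],
  [0, 0, 0],
  [0, 0, 0],
  [0, 0, 0],
  [0, 0, 0],
  [0, 0, 0],
  [0, 0, 0],
], turn=[0, 0, 0, 0, 0, 0, 0, 0, 0, 0], fingers=0.45)

```text
t: 23.6
tool_pos: [0.466, 0.0855, 0.2376]
orientation: [[0.235, -0.741, 0.629], [-0.932, -0.355, -0.07], [0.275, -0.57, -0.774]]
ft_force: [0.9, 0.3, 0.0]
width: 0.0387
```

```bash
python3 - <<'E'
from look import *
o=st();m=[(s2w((x,0,46)),(0,0,255)) for x in(-72,-24.5,23)]
big('st13',[(325,205,380,275),(190,160,245,230)],7.2,m+VE)
E
```

```text
t 23.6 J [  7.3  17.5 115.1 -44.2  12.3 118.4] p [0.466  0.0855 0.2376] F [0.9 0.3 0. ] w 0.0387
 lean 39.3 az -6.4 R [[0.2347, -0.7408, 0.6294], [-0.9323, -0.3549, -0.0701], [0.2753, -0.5704, -0.7739]]
```

View pics/st13.png

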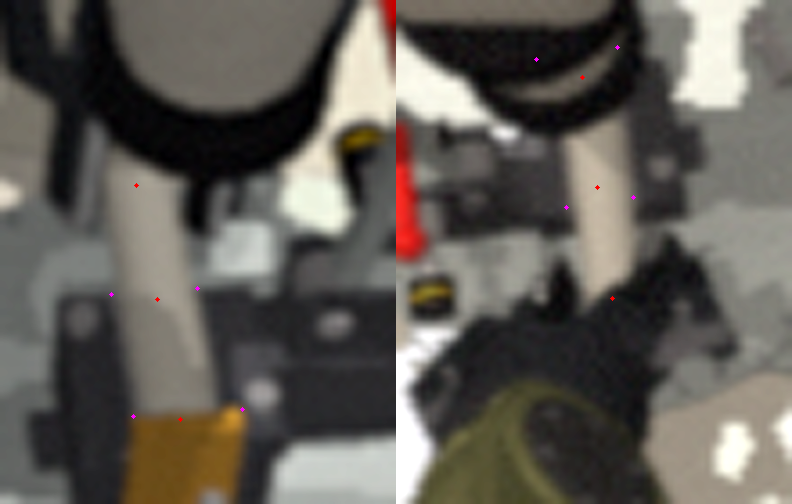

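Emit:
move_arm([
  [0, 0, -0.5],
  [0, 0, -1],
  [0, 0, -1],
  [0, 0, -1],
  [0, 0, -1],
  [0, 0, -1],
  [0, 0, -1],
  [0, 0, 0],
  [0, 0, 0],
  [0, 0, 0],
], turn=[0, 0, 0, 0, 0, 0, 0, 0, 0, 0])

```text
t: 24.9
tool_pos: [0.4252, 0.09, 0.2877]
orientation: [[0.235, -0.741, 0.629], [-0.932, -0.355, -0.07], [0.275, -0.57, -0.774]]
ft_force: [-0.3, -0.1, 0.1]
width: 0.0386
```

```bash
python3 - <<'E'
from look import *
o=st();m=[(s2w((x,0,46)),(0,0,255)) for x in(-72,-24.5,23)]
big('st14',[(325,205,380,275),(190,160,245,230)],7.2,m+VE)
p=np.array(o['tool_pos']);R=np.array(o['orientation'])
for x in(-90,-72,-65):
    # front corner of closed tip at stage (x,0,47)
    T=s2w((x,0,47))-R@np.array([0,-.011,.173]);print(x,T.round(4),tool(T-p,o).round(2))
print('stage +x 1cm in tool',tool(RS[:,0]*.01,o),w2s(p+R@np.array([0,0,.173])))
E
```

```text
t 24.9 J [  8.7   7.4 119.1 -32.4  17.9 107.1] p [0.4252 0.09   0.2877] F [-0.3 -0.1  0.1] w 0.0386
 lean 39.28 az -6.4 R [[0.2348, -0.741, 0.6291], [-0.9323, -0.3549, -0.0702], [0.2753, -0.5701, -0.7741]]
-90 [0.4218 0.0796 0.2347] [-0.57  3.64  3.97]
-72 [0.4396 0.0827 0.2347] [-0.44  2.22  5.07]
-65 [0.4465 0.0839 0.2347] [-0.39  1.66  5.49]
stage +x 1cm in tool [ 0.07097849 -0.79097967  0.60771145] [-93.64983367   7.26771709  93.77770033]
```

View pics/st14.png

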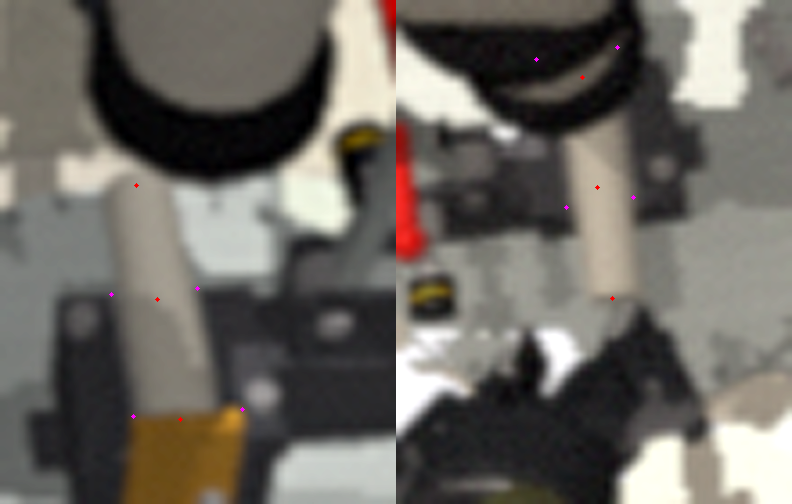

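Emit:
move_arm([
  [0, 0, 0],
  [0, 0, 0],
  [0, 0, 0],
  [-0.1, 0.5, 0.6],
  [-0.1, 0.7, 0.7],
  [-0.1, 0.7, 0.7],
  [-0.1, 0.7, 0.8],
  [-0.1, 0.6, 0.7],
  [0, 0.4, 0.5],
  [0, 0, 0],
], turn=[0, 0, 0, 0, 0, 0, 0, 0, 0, 0], fingers=0)

```text
t: 26.2
tool_pos: [0.4223, 0.079, 0.2345]
orientation: [[0.235, -0.742, 0.628], [-0.932, -0.355, -0.07], [0.275, -0.569, -0.775]]
ft_force: [0.6, 1.3, 1.0]
width: -0.0001
```

```bash
python3 - <<'E'
from look import *
o=st();p=np.array(o['tool_pos']);R=np.array(o['orientation'])
f=p+R@np.array([0,-.011,.173]);print('front corner',w2s(f))
big('st15',[(325,205,380,275),(190,160,245,230)],7.2,VE+[(f,(0,255,255)),(p+R@np.array([0,0,.173]),(0,255,255))],2)
E
```

```text
t 26.2 J [  7.1  13.1 121.7 -51.9  10.8 126.1] p [0.4223 0.079  0.2345] F [0.6 1.3 1. ] w -0.0001
 lean 39.22 az -6.4 R [[0.2349, -0.7416, 0.6284], [-0.9322, -0.3549, -0.0703], [0.2752, -0.5693, -0.7747]]
front corner [-89.80648781  -0.66739899  46.68921338]
```

View pics/st15.png

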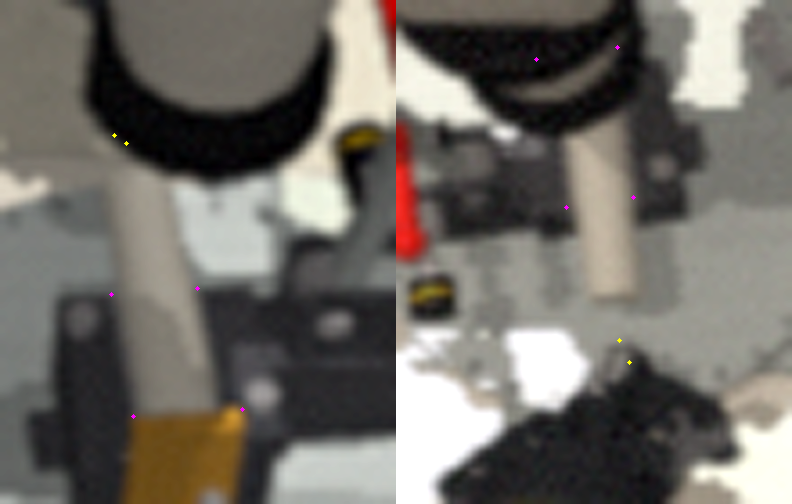

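Emit:
move_arm([
  [0.02, -0.24, 0.18],
  [0.02, -0.24, 0.18],
  [0.02, -0.24, 0.18],
  [0.02, -0.24, 0.18],
  [0.02, -0.24, 0.18],
  [0.01, -0.08, 0.06],
  [0.01, -0.08, 0.06],
  [0.01, -0.08, 0.06],
  [0.01, -0.08, 0.06],
  [0, 0, 0],
], turn=[0, 0, 0, 0, 0, 0, 0, 0, 0, 0])

```text
t: 27.4
tool_pos: [0.4412, 0.0824, 0.2353]
orientation: [[0.235, -0.741, 0.629], [-0.932, -0.355, -0.07], [0.275, -0.57, -0.774]]
ft_force: [-1.0, -0.2, 0.5]
width: 0.0001
```

Now 0.5 mm per row, with force checks.

Emit:
move_arm([
  [0, -0.04, 0.03],
  [0.01, -0.04, 0.03],
  [0, -0.04, 0.03],
  [0.01, -0.04, 0.03],
  [0, -0.04, 0.03],
  [0.01, -0.04, 0.03],
  [0, -0.04, 0.03],
  [0, 0, 0],
  [0, 0, 0],
  [0, 0, 0],
], turn=[0, 0, 0, 0, 0, 0, 0, 0, 0, 0])

```text
t: 28.4
tool_pos: [0.4446, 0.083, 0.2354]
orientation: [[0.235, -0.741, 0.629], [-0.932, -0.355, -0.07], [0.275, -0.57, -0.774]]
ft_force: [-0.4, -0.0, 0.2]
width: -0.0
```

```bash
python3 - <<'E'
from look import *
o=st();p=np.array(o['tool_pos']);R=np.array(o['orientation'])
f=p+R@np.array([0,-.011,.173]);print('front corner',w2s(f))
big('st16',[(325,205,380,275),(190,160,245,230)],7.2,VE+[(f,(0,255,255)),(p+R@np.array([0,0,.173]),(0,255,255))],2)
E
```

```text
t 28.4 J [  7.3  15.5 118.4 -48.5  11.5 122.8] p [0.4446 0.083  0.2354] F [-0.4 -0.   0.2] w -0.0
 lean 39.3 az -6.3 R [[0.2348, -0.7407, 0.6295], [-0.9322, -0.355, -0.07], [0.2753, -0.5704, -0.7739]]
front corner [-66.89936488  -0.5408511   47.77868924]
```

View pics/st16.png

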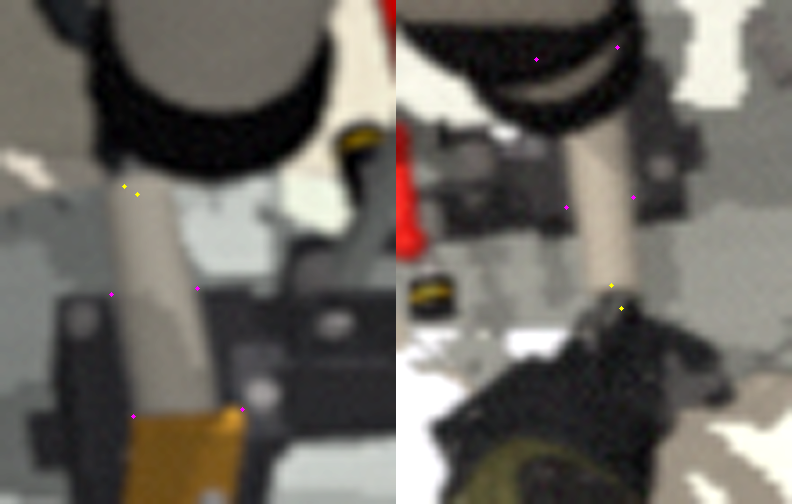

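Emit:
move_arm([
  [0.01, -0.08, 0.06],
  [0.01, -0.08, 0.06],
  [0.01, -0.08, 0.06],
  [0.01, -0.08, 0.06],
  [0, 0, 0],
  [0, 0, 0],
  [0, 0, 0],
  [0, 0, 0],
  [0, 0, 0],
  [0, 0, 0],
], turn=[0, 0, 0, 0, 0, 0, 0, 0, 0, 0])

```text
t: 29.6
tool_pos: [0.4477, 0.0835, 0.2351]
orientation: [[0.235, -0.742, 0.628], [-0.932, -0.355, -0.071], [0.276, -0.568, -0.775]]
ft_force: [-20.8, -1.8, 10.8]
width: -0.0003
```

Emit:
move_arm([
  [0, -0.04, 0.03],
  [0.01, -0.04, 0.03],
  [0, -0.04, 0.03],
  [0.01, -0.04, 0.03],
  [0, 0, 0],
  [0, 0, 0],
  [0, 0, 0],
  [0, 0, 0],
  [0, 0, 0],
  [0, 0, 0],
], turn=[0, 0, 0, 0, 0, 0, 0, 0, 0, 0])

```text
t: 30.6
tool_pos: [0.4485, 0.0837, 0.2348]
orientation: [[0.234, -0.744, 0.625], [-0.932, -0.355, -0.073], [0.276, -0.566, -0.777]]
ft_force: [-46.9, -1.8, 25.7]
width: -0.0
```

```bash
python3 - <<'E'
from look import *
o=st();p=np.array(o['tool_pos']);R=np.array(o['orientation'])
f=p+R@np.array([0,-.011,.173]);print('front corner',w2s(f))
big('st17',[(325,205,380,275),(190,160,245,230)],7.2,VE+[(f,(0,255,255)),(s2w((-65,0,46)),(0,0,255))],2)
E
```

```text
t 30.6 J [  7.3  16.  117.7 -47.5  11.9 121.8] p [0.4485 0.0837 0.2348] F [-46.9  -1.8  25.7] w -0.0
 lean 39.03 az -6.6 R [[0.2343, -0.7442, 0.6255], [-0.9321, -0.3547, -0.0729], [0.2761, -0.566, -0.7768]]
front corner [-63.72260761  -0.91129538  46.61141373]
```

View pics/st17.png

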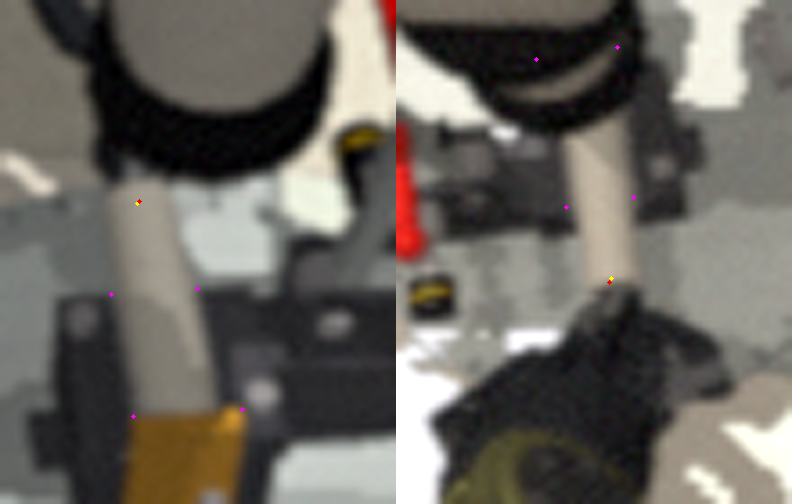

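The batched second push was a mistake. The roller is against the stop (the contact is stiff and the near end reads about -65), but force rose to about 50 N. Backing off now.

Emit:
move_arm([
  [-0.02, 0.12, -0.09],
  [-0.02, 0.16, -0.12],
  [-0.02, 0.3, -0.2],
  [-0.02, 0.3, -0.2],
  [-0.02, 0.4, -0.3],
  [0, 0.4, -0.4],
  [0, -0.1, -1],
  [0, -0.1, -1],
  [0, -0.1, -1],
  [0, 0, -1],
], turn=[0, 0, 0, 0, 0, 0, 0, 0, 0, 0])

```text
t: 31.8
tool_pos: [0.4062, 0.0836, 0.2688]
orientation: [[0.235, -0.741, 0.63], [-0.932, -0.355, -0.07], [0.275, -0.57, -0.774]]
ft_force: [0.6, -1.0, 0.0]
width: -0.0002
```

```bash
python3 - <<'E'
from look import *
o=st();p=np.array(o['tool_pos']);R=np.array(o['orientation'])
print('tip',w2s(p+R@np.array([0,0,.173])))
big('st18',[(325,205,380,275),(190,160,245,230)],7.2,VE+[(s2w((-65,0,46)),(0,0,255)),(s2w((-63,72,65)),(0,255,0))],4)
E
```

```text
t 31.8 J [  8.1   7.1 122.7 -38.2  14.8 112.8] p [0.4062 0.0836 0.2688] F [ 0.6 -1.   0. ] w -0.0002
 lean 39.3 az -6.3 R [[0.2347, -0.7406, 0.6296], [-0.9323, -0.3549, -0.07], [0.2753, -0.5705, -0.7738]]
tip [-113.31138957    4.21230782   74.97570927]
```

View pics/st18.png

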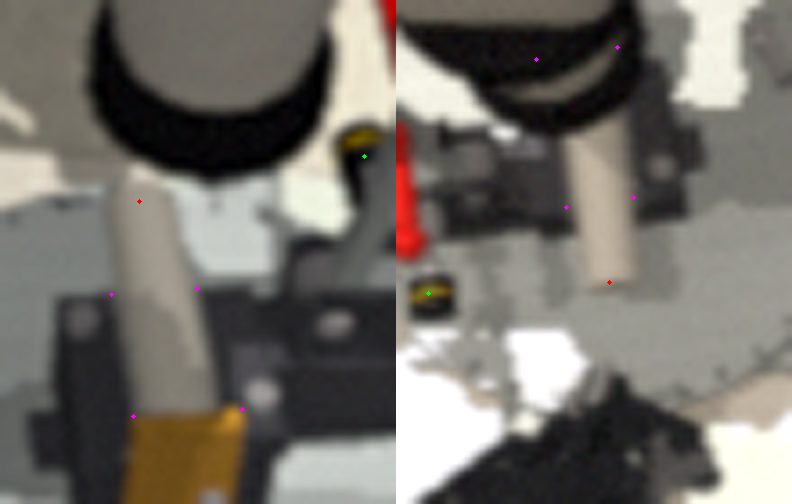

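```bash
python3 - <<'E'
from look import *
from kin import ik
o=get_obs();p=np.array(o['tool_pos']);R=np.array(o['orientation'])
for nm,c,d in(('pre',(-63,72,65),.163-.045),('hov',(-63,72,65),.163-.06),('grasp',(-63,72,65),.163),('pull',(-80,72,65),.163)):
    T=s2w(c)-R@np.array([0,0,d]);q=ik(T,R[:,2]);print(nm,T.round(4),q[0],q[1],q[2],tool(T-p,o).round(2))
print(tool(RS[:,0]*.01,o), R.T@RS[:,0])
E
```

```text
pre [0.4788 0.1552 0.2164] [ 15.7  23.2 110.7] -57.5 16.4 [-6.41 -4.94  8.03]
hov [0.4883 0.1541 0.2048] [ 15.2  25.3 109.6] -60.2 15.6 [-6.41 -4.94  9.53]
grasp [0.4505 0.1583 0.2512] [ 17.1  16.6 113.8] -49.7 19.3 [-6.41 -4.94  3.53]
pull [0.4338 0.1554 0.2512] [ 17.4  14.8 116.2] -51.4 19.0 [-6.53 -3.59  2.5 ]
[ 0.07103073 -0.79116019  0.60747032] [ 0.07103073 -0.79116019  0.60747032]
```

Emit:
move_arm([
  [-0.7, -0.5, -0.2],
  [-0.8, -0.6, -0.2],
  [-0.8, -0.6, -0.2],
  [-0.8, -0.6, -0.1],
  [-0.8, -0.6, -0.1],
  [-0.8, -0.6, -0.1],
  [-0.8, -0.7, -0.1],
  [-0.9, -0.7, 0],
  [0, 0, 0],
  [0, 0, 0],
], turn=[0, 0, 0, 0, 0, 0, 0, 0, 0, 0], fingers=0.55)

```text
t: 33.2
tool_pos: [0.4216, 0.1615, 0.2863]
orientation: [[0.235, -0.741, 0.629], [-0.932, -0.355, -0.07], [0.275, -0.57, -0.774]]
ft_force: [0.4, -0.2, 0.9]
width: 0.0472
```

```bash
python3 - <<'E'
from look import *
o=st();p=np.array(o['tool_pos']);R=np.array(o['orientation'])
T=s2w((-63,72,65))-R@np.array([0,0,.163]);print(tool(T-p,o).round(2))
big('st19',[(350,190,405,260),(165,155,220,225)],7.2,tips(o,.167,.0235)+[(s2w((-63,72,65)),(0,255,0))],2)
E
```

```text
t 33.2 J [ 18.7  10.  116.3 -43.2  23.1 125. ] p [0.4216 0.1615 0.2863] F [ 0.4 -0.2  0.9] w 0.0472
 lean 39.27 az -6.3 R [[0.2353, -0.7408, 0.6291], [-0.9321, -0.3554, -0.0699], [0.2754, -0.57, -0.7742]]
[ 0.01 -0.02  4.56]
```

View pics/st19.png

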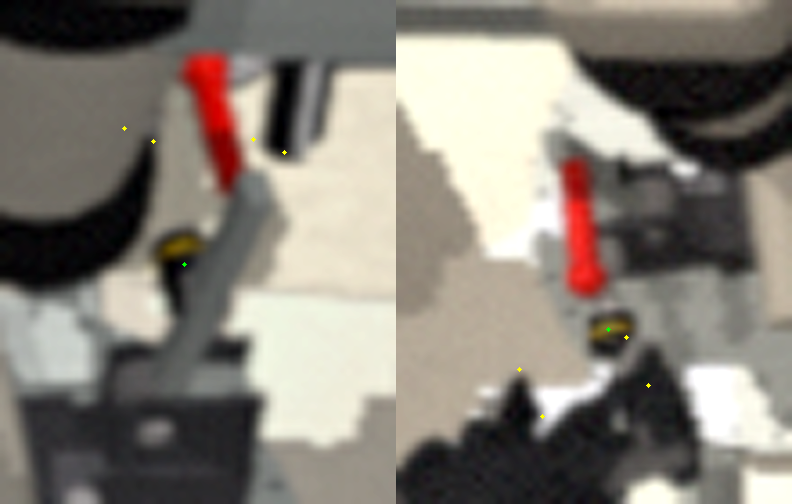

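Emit:
move_arm([
  [0, 0, 0.7],
  [0, 0, 0.8],
  [0, 0, 0.8],
  [0, 0, 0.8],
  [0, 0, 0.7],
  [0, 0, 0.5],
  [0, 0, 0.2],
  [0, 0, 0],
  [0, 0, 0],
  [0, 0, 0],
], turn=[0, 0, 0, 0, 0, 0, 0, 0, 0, 0])

```text
t: 34.4
tool_pos: [0.45, 0.1583, 0.2519]
orientation: [[0.235, -0.74, 0.63], [-0.932, -0.355, -0.07], [0.275, -0.571, -0.774]]
ft_force: [0.0, 0.6, -0.3]
width: 0.0467
```

```bash
python3 - <<'E'
from look import *
o=st()
big('st20',[(350,190,405,260),(165,155,220,225)],7.2,tips(o,.167,.0235)+[(s2w((-63,72,65)),(0,255,0))],2)
E
```

```text
t 34.4 J [ 17.1  16.5 113.8 -49.8  19.3 130.9] p [0.45   0.1583 0.2519] F [ 0.   0.6 -0.3] w 0.0467
 lean 39.32 az -6.3 R [[0.2347, -0.7405, 0.6298], [-0.9323, -0.355, -0.0699], [0.2753, -0.5707, -0.7736]]
```

View pics/st20.png

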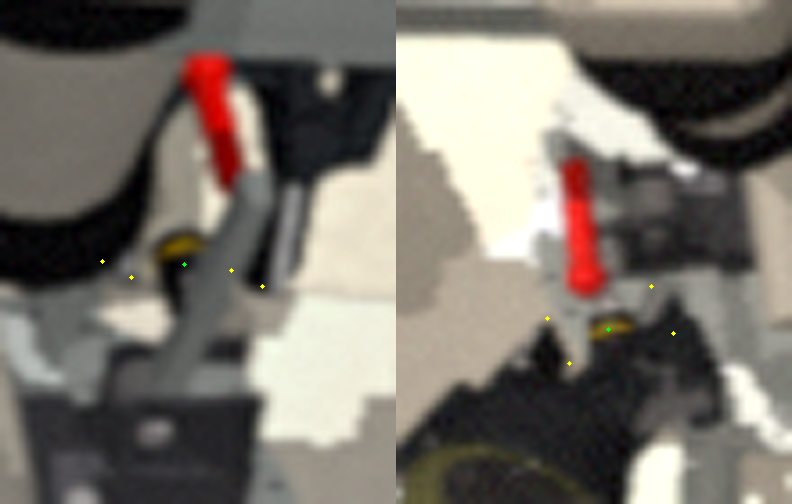

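Emit:
move_arm([
  [0, 0, 0],
  [0, 0, 0],
  [0, 0, 0],
  [0, 0, 0],
  [0, 0, 0],
  [0, 0, 0],
  [0, 0, 0],
  [0, 0, 0],
  [0, 0, 0],
  [0, 0, 0],
], turn=[0, 0, 0, 0, 0, 0, 0, 0, 0, 0], fingers=0.1)

```text
t: 35.6
tool_pos: [0.4501, 0.1575, 0.2521]
orientation: [[0.233, -0.742, 0.629], [-0.932, -0.354, -0.073], [0.277, -0.57, -0.774]]
ft_force: [-5.6, -9.7, 8.2]
width: 0.0176
```

Emit:
move_arm([
  [-0.01, 0.12, -0.09],
  [-0.01, 0.12, -0.09],
  [-0.01, 0.12, -0.09],
  [-0.01, 0.12, -0.09],
  [-0.01, 0.12, -0.09],
  [-0.01, 0.12, -0.09],
  [-0.01, 0.12, -0.09],
  [-0.01, 0.12, -0.09],
  [-0.01, 0.04, -0.03],
  [0, 0, 0],
], turn=[0, 0, 0, 0, 0, 0, 0, 0, 0, 0])

```text
t: 36.6
tool_pos: [0.4381, 0.1554, 0.2522]
orientation: [[0.233, -0.741, 0.63], [-0.932, -0.354, -0.072], [0.276, -0.571, -0.773]]
ft_force: [1.8, -8.6, 4.5]
width: 0.0172
```

```bash
python3 - <<'E'
from look import *
o=st()
big('st21',[(350,190,405,260),(165,155,220,225)],7.2,[(s2w((-63,72,65)),(0,255,0)),(s2w((-76,72,65)),(255,255,0))],2)
E
```

```text
t 36.6 J [ 17.3  15.2 115.6 -51.1  19.2 132.5] p [0.4381 0.1554 0.2522] F [ 1.8 -8.6  4.5] w 0.0172
 lean 39.36 az -6.5 R [[0.2326, -0.7409, 0.63], [-0.9325, -0.354, -0.0721], [0.2764, -0.5707, -0.7732]]
```

View pics/st21.png

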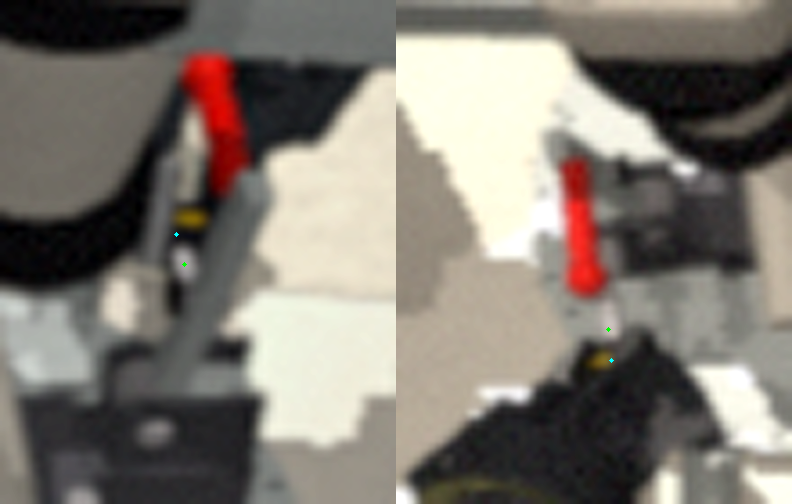

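Emit:
move_arm([
  [0, 0, 0],
  [0, 0, 0],
  [0, 0, 0],
  [0, 0, 0],
  [0, 0, -0.6],
  [0, 0, -0.8],
  [0, 0, -0.8],
  [0, 0, -1],
  [0, 0, -1],
  [0, 0, -1.2],
], turn=[0, 0, 0, 0, 0, 0, 0, 0, 0, 0], fingers=0.5)

```text
t: 37.8
tool_pos: [0.4031, 0.1599, 0.2941]
orientation: [[0.235, -0.741, 0.63], [-0.932, -0.355, -0.07], [0.275, -0.571, -0.774]]
ft_force: [0.8, 0.8, 0.2]
width: 0.0433
```

```bash
python3 - <<'E'
from look import *
from kin import ik
import pickle
o=st();p=np.array(o['tool_pos']);R=np.array(o['orientation'])
T=pickle.load(open('top0.pkl','rb'))
for d in((587,280),(574,170)):
    u,v=165+(d[0]-396)/7.2-.5,155+d[1]/7.2-.5; print('handle pt',w2s(onz(T,u,v,.2185)).round(1))
def H(a,x=-42): return np.array([x,50-95*np.cos(a),65+95*np.sin(a)])
for a in(1.75,1.57,1.2,.8,.4,0,-.04):
    t=s2w(H(a))-R@np.array([0,0,.165]);q=ik(t,R[:,2]);print(a,H(a).round(1),t.round(4),q[0],q[1],q[2],tool(t-p,o).round(2))
print('tip',w2s(p+R@np.array([0,0,.17])))
big('st22',[(350,190,405,260),(165,155,220,225)],7.2,[(s2w((-63,72,65)),(0,255,0)),(s2w((-75,72,65)),(255,255,0)),(s2w(H(1.75,-36)),(255,0,0)),(s2w(H(1.75,-55)),(255,0,0)),(s2w(H(1.75,-17)),(255,0,0))],2)
E
```

```text
t 37.8 J [ 19.4   7.  118.4 -42.6  24.  124.7] p [0.4031 0.1599 0.2941] F [0.8 0.8 0.2] w 0.0433
 lean 39.3 az -6.3 R [[0.2348, -0.7406, 0.6296], [-0.9323, -0.3549, -0.0699], [0.2752, -0.5705, -0.7738]]
handle pt [-65.   65.2 158.5]
handle pt [-21.3  65.  158.5]
1.75 [-42.   66.9 158.5] [0.4707 0.157  0.3462] [ 16.2   9.9 106.8] -29.5 29.5 [ 3.29 -7.88  0.25]
1.57 [-42.   49.9 160. ] [0.4737 0.1403 0.3477] [ 14.    9.4 107.2] -27.3 28.7 [ 4.96 -7.59  0.43]
1.2 [-42.   15.6 153.5] [0.4796 0.1065 0.3412] [  9.7   9.4 108.1] -23.3 26.1 [ 8.07 -6.46  1.54]
0.8 [-42.  -16.2 133.1] [0.485  0.0752 0.3208] [  5.6  10.9 109.4] -20.3 22.2 [10.56 -4.59  3.68]
0.4 [-42.  -37.5 102. ] [0.4887 0.0542 0.2897] [  2.9  13.8 110.8] -19.8 17.4 [11.74 -2.34  6.47]
0 [-42. -45.  65.] [0.49   0.0468 0.2527] [  1.9  17.7 112.1] -25.1 12.4 [11.45 -0.06  9.47]
-0.04 [-42.  -44.9  61.2] [0.49   0.0469 0.2489] [  1.9  18.1 112.2] -26.1 11.9 [11.33  0.15  9.76]
tip [-105.13505139   80.4771996   102.54483689]
```

View pics/st22.png

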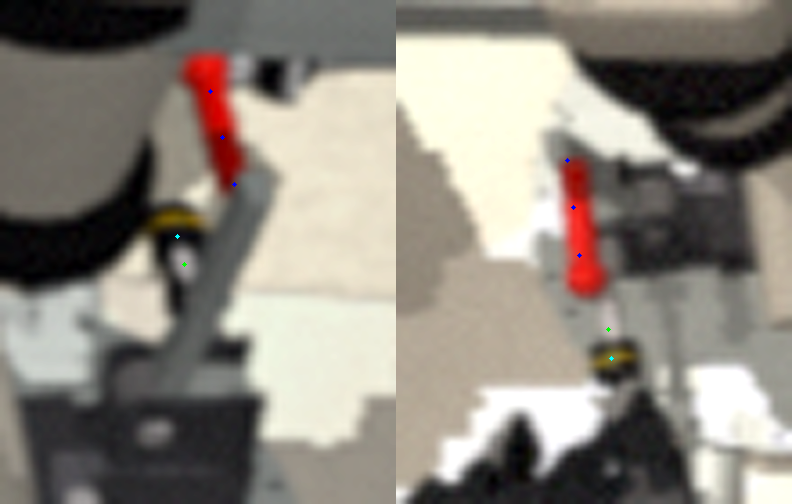

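Emit:
move_arm([
  [0, 0, -1.2],
  [0, 0, -1.5],
  [0, 0, -1.5],
  [0.4, -1.1, 0],
  [0.5, -1.2, 0],
  [0.5, -1.2, 0],
  [0.5, -1.2, 0],
  [0.5, -1.2, 0],
  [0.5, -1.2, 0],
  [0.4, -0.8, 0],
], turn=[0, 0, 0, 0, 0, 0, 0, 0, 0, 0], fingers=0.4)

```text
t: 39.0
tool_pos: [0.4443, 0.1599, 0.38]
orientation: [[0.235, -0.741, 0.629], [-0.932, -0.355, -0.07], [0.275, -0.57, -0.774]]
ft_force: [-0.4, -0.1, 0.2]
width: 0.0344
```

```bash
python3 - <<'E'
from look import *
o=st();p=np.array(o['tool_pos']);R=np.array(o['orientation'])
h=s2w((-41,65.5,158.5))
print(tool(h-R@np.array([0,0,.165])-p,o).round(2))
big('st23',[(350,170,405,240),(165,155,220,225)],7.2,tips(o,.168,.017)+[(h,(255,0,0))],2)
E
```

```text
t 39.0 J [ 17.6   4.4 108.1 -27.5  33.8 106.6] p [0.4443 0.1599 0.38  ] F [-0.4 -0.1  0.2] w 0.0344
 lean 39.29 az -6.4 R [[0.2345, -0.741, 0.6293], [-0.9323, -0.3549, -0.0704], [0.2754, -0.5701, -0.774]]
[0.1  0.01 4.39]
```

View pics/st23.png

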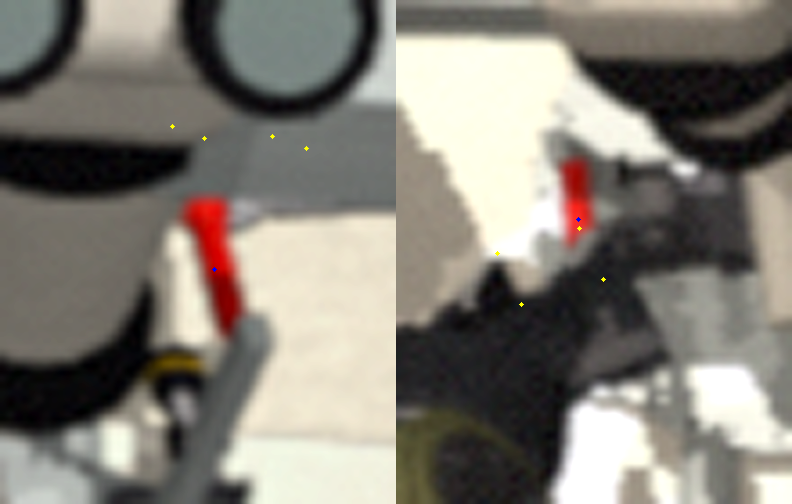

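Emit:
move_arm([
  [0.1, 0, 0.6],
  [0, 0, 0.8],
  [0, 0, 0.8],
  [0, 0, 0.8],
  [0, 0, 0.7],
  [0, 0, 0.4],
  [0, 0, 0.3],
  [0, 0, 0],
  [0, 0, 0],
  [0, 0, 0],
], turn=[0, 0, 0, 0, 0, 0, 0, 0, 0, 0])

```text
t: 40.2
tool_pos: [0.4714, 0.1561, 0.3464]
orientation: [[0.235, -0.74, 0.63], [-0.932, -0.355, -0.07], [0.275, -0.571, -0.774]]
ft_force: [0.1, 0.5, 0.3]
width: 0.0343
```

```bash
python3 - <<'E'
from look import *
o=st()
big('st24',[(350,170,405,240),(165,155,220,225)],7.2,tips(o,.168,.017)+[(s2w((-41,65.5,158.5)),(255,0,0))],2)
E
```

```text
t 40.2 J [ 16.1   9.9 106.8 -29.4  29.5 108.1] p [0.4714 0.1561 0.3464] F [0.1 0.5 0.3] w 0.0343
 lean 39.32 az -6.3 R [[0.2347, -0.7405, 0.6298], [-0.9323, -0.355, -0.0699], [0.2753, -0.5707, -0.7736]]
```

View pics/st24.png

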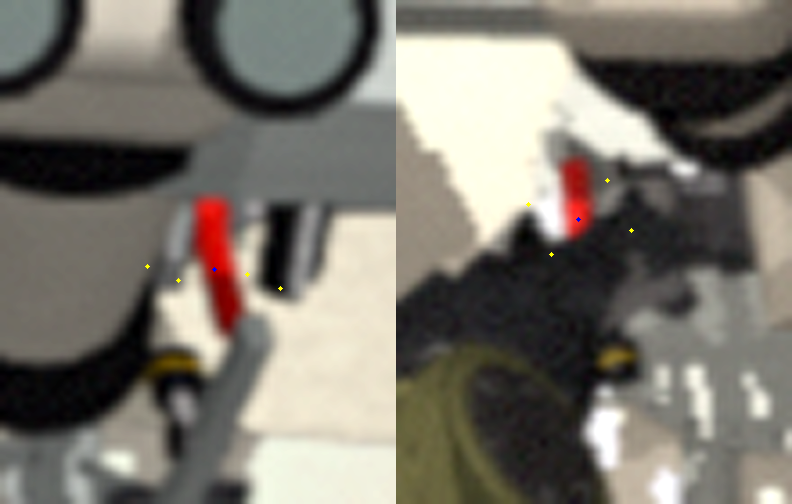

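Emit:
move_arm([
  [0.1, 0, 0],
  [0.2, 0, 0],
  [0, 0, 0],
  [0, 0, 0],
  [0, 0, 0],
  [0, 0, 0],
  [0, 0, 0],
  [0, 0, 0],
  [0, 0, 0],
  [0, 0, 0],
], turn=[0, 0, 0, 0, 0, 0, 0, 0, 0, 0], fingers=0.05)

```text
t: 41.4
tool_pos: [0.4721, 0.1531, 0.3471]
orientation: [[0.234, -0.741, 0.629], [-0.932, -0.354, -0.07], [0.275, -0.57, -0.774]]
ft_force: [-5.1, -1.2, 2.4]
width: 0.0099
```

```bash
python3 - <<'E'
from look import *
o=st();p=np.array(o['tool_pos']);R=np.array(o['orientation'])
print('grip pt',w2s(p+R@np.array([0,0,.165])))
E
```

```text
t 41.4 J [ 15.7   9.8 106.8 -29.   29.4 107.5] p [0.4721 0.1531 0.3471] F [-5.1 -1.2  2.4] w 0.0099
 lean 39.28 az -6.4 R [[0.2341, -0.7411, 0.6292], [-0.9325, -0.3543, -0.0704], [0.2752, -0.5702, -0.774]]
grip pt [-41.41069719  62.73204895 159.38539904]
```

```bash
cat > arc.py <<'E'
from look import *
import sys
def arc(a0,a1,n,yo=-2.,zo=0.,q=.05):
    o=get_obs();R=np.array(o['orientation']);p=np.array(o['tool_pos'])
    g=w2s(p+R@np.array([0,0,.165])); 
    f=lambda a:np.array([0,50+yo-95*np.cos(a),65+zo+95*np.sin(a)])
    aa=np.linspace(a0,a1,n+1)[1:];done=np.zeros(3);out=[]
    base=np.array([0,g[1],g[2]])
    for a in aa:
        w=RS@(f(a)-f(a0))/1e3; t=tool(w,o)-done; t=np.round(t/q)*q; done+=t; out.append([round(float(v),2)+0.0 for v in t])
    print('grip',g.round(1),'model',f(a0).round(1),'end',f(a1).round(1)); print(out)
if __name__=='__main__': st(); arc(*map(float,sys.argv[1:3]),int(sys.argv[3]))
E
python3 arc.py 1.726 1.17 10
```

```text
t 41.4 J [ 15.7   9.8 106.8 -29.   29.4 107.5] p [0.4721 0.1531 0.3471] F [-5.1 -1.2  2.4] w 0.0099
 lean 39.28 az -6.4 R [[0.2341, -0.7411, 0.6292], [-0.9325, -0.3543, -0.0704], [0.2752, -0.5702, -0.774]]
grip [-41.4  62.7 159.4] model [  0.   62.7 158.9] end [  0.   10.9 152.5]
[[0.5, 0.1, 0.05], [0.55, 0.05, 0.05], [0.5, 0.15, 0.1], [0.5, 0.1, 0.1], [0.5, 0.15, 0.15], [0.45, 0.15, 0.15], [0.5, 0.2, 0.15], [0.45, 0.2, 0.2], [0.4, 0.2, 0.25], [0.45, 0.2, 0.2]]
```

Emit:
move_arm([
  [0.5, 0.1, 0.05],
  [0.55, 0.05, 0.05],
  [0.5, 0.15, 0.1],
  [0.5, 0.1, 0.1],
  [0.5, 0.15, 0.15],
  [0.45, 0.15, 0.15],
  [0.5, 0.2, 0.15],
  [0.45, 0.2, 0.2],
  [0, 0, 0],
  [0, 0, 0],
], turn=[0, 0, 0, 0, 0, 0, 0, 0, 0, 0])

```text
t: 42.4
tool_pos: [0.4795, 0.1113, 0.3455]
orientation: [[0.233, -0.739, 0.631], [-0.932, -0.355, -0.071], [0.276, -0.572, -0.772]]
ft_force: [-8.1, -6.1, 10.8]
width: 0.0096
```

```bash
python3 arc.py 1.28 0.75 10; python3 -c "
from look import *
big('st25',[(350,170,405,240),(165,155,220,225)],7.2,[],1)"
```

```text
t 42.4 J [ 10.3   9.2 107.7 -23.9  26.8  98.9] p [0.4795 0.1113 0.3455] F [-8.1 -6.1 10.8] w 0.0096
 lean 39.45 az -6.4 R [[0.2334, -0.7395, 0.6314], [-0.9323, -0.3547, -0.0708], [0.2764, -0.5721, -0.7722]]
grip [-40.9  20.1 158.1] model [  0.   20.8 156. ] end [  0.  -21.5 129.8]
[[0.4, 0.2, 0.2], [0.4, 0.2, 0.25], [0.4, 0.25, 0.2], [0.35, 0.2, 0.3], [0.35, 0.25, 0.25], [0.35, 0.25, 0.3], [0.3, 0.25, 0.3], [0.3, 0.3, 0.3], [0.25, 0.25, 0.35], [0.25, 0.3, 0.35]]
```

View pics/st25.png

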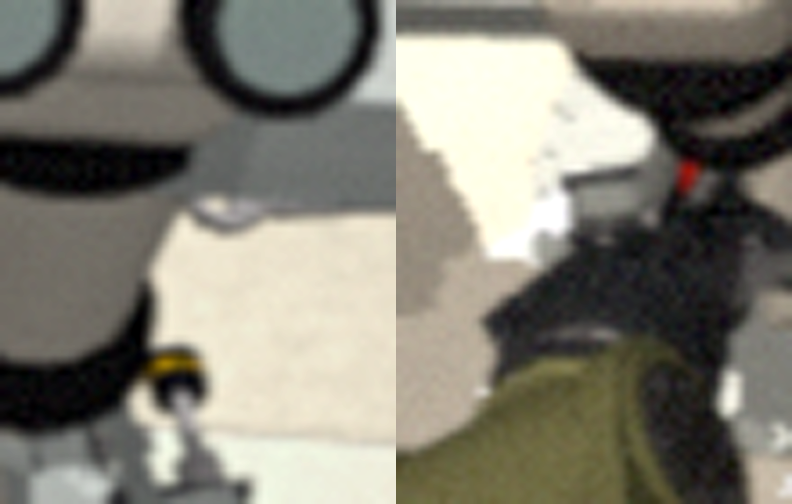

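Emit:
move_arm([
  [0.4, 0.15, 0.15],
  [0.4, 0.2, 0.25],
  [0.4, 0.25, 0.2],
  [0.35, 0.2, 0.3],
  [0.35, 0.25, 0.25],
  [0.35, 0.25, 0.3],
  [0.3, 0.25, 0.3],
  [0.3, 0.3, 0.3],
  [0.25, 0.25, 0.35],
  [0, 0, 0],
], turn=[0, 0, 0, 0, 0, 0, 0, 0, 0, 0])

```text
t: 43.5
tool_pos: [0.4872, 0.0734, 0.3236]
orientation: [[0.233, -0.737, 0.634], [-0.932, -0.354, -0.069], [0.276, -0.575, -0.77]]
ft_force: [12.4, 0.6, 2.6]
width: 0.0087
```

```bash
python3 arc.py 0.80 0.35 9
```

```text
t 43.5 J [  5.4  10.9 109.1 -19.9  22.2  91.9] p [0.4872 0.0734 0.3236] F [12.4  0.6  2.6] w 0.0087
 lean 39.64 az -6.2 R [[0.233, -0.7372, 0.6342], [-0.9325, -0.3545, -0.0694], [0.2759, -0.5752, -0.7701]]
grip [-39.4 -18.4 136.6] model [  0.  -18.2 133.1] end [  0.  -41.2  97.6]
[[0.2, 0.25, 0.3], [0.25, 0.3, 0.35], [0.15, 0.25, 0.35], [0.15, 0.3, 0.35], [0.15, 0.3, 0.35], [0.1, 0.3, 0.35], [0.1, 0.25, 0.35], [0.1, 0.3, 0.4], [0.05, 0.3, 0.35]]
```

Emit:
move_arm([
  [0.2, 0.35, 0.25],
  [0.25, 0.3, 0.35],
  [0.15, 0.25, 0.35],
  [0.15, 0.3, 0.35],
  [0.15, 0.3, 0.35],
  [0.1, 0.3, 0.35],
  [0.1, 0.25, 0.35],
  [0.1, 0.3, 0.4],
  [0.05, 0.3, 0.35],
  [0, 0, 0],
], turn=[0, 0, 0, 0, 0, 0, 0, 0, 0, 0])

```text
t: 44.5
tool_pos: [0.4901, 0.0511, 0.2874]
orientation: [[0.235, -0.737, 0.634], [-0.932, -0.355, -0.068], [0.275, -0.575, -0.77]]
ft_force: [17.8, 10.7, -3.9]
width: 0.0087
```

```bash
python3 arc.py 0.36 0.05 7;python3 -c "
from look import *
big('st26',[(325,190,380,260),(185,150,240,220)],7.2,[],2)"
```

```text
t 44.5 J [  2.5  14.1 110.8 -19.5  16.6  89.8] p [0.4901 0.0511 0.2874] F [17.8 10.7 -3.9] w 0.0087
 lean 39.63 az -6.1 R [[0.2346, -0.7367, 0.6342], [-0.9322, -0.3554, -0.0679], [0.2754, -0.5753, -0.7701]]
grip [-40.3 -40.6 100.4] model [  0.  -40.9  98.5] end [  0.  -46.9  69.7]
[[0.0, 0.25, 0.35], [0.05, 0.25, 0.3], [-0.05, 0.3, 0.35], [0.0, 0.25, 0.35], [-0.05, 0.25, 0.3], [-0.1, 0.25, 0.35], [-0.05, 0.25, 0.3]]
```

View pics/st26.png

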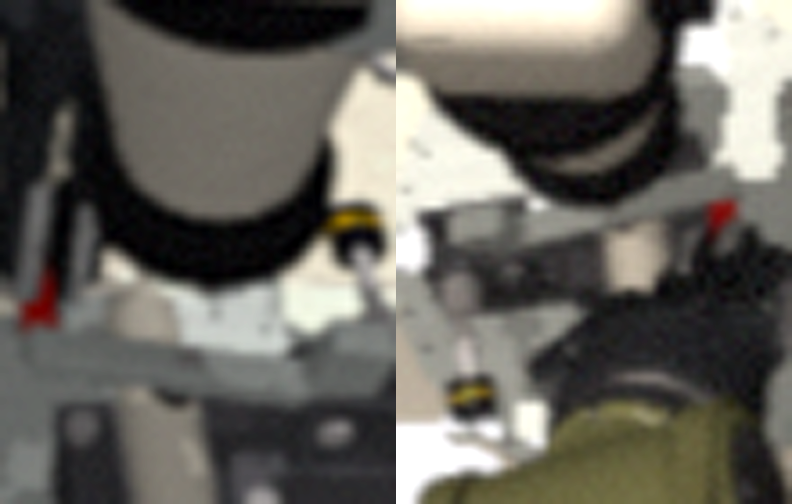

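Emit:
move_arm([
  [-0.05, 0.2, 0.4],
  [0, 0.2, 0.35],
  [-0.05, 0.25, 0.35],
  [0, 0.25, 0.35],
  [-0.05, 0.25, 0.3],
  [-0.1, 0.25, 0.35],
  [-0.05, 0.25, 0.3],
  [0, 0, 0],
  [0, 0, 0],
  [0, 0, 0],
], turn=[0, 0, 0, 0, 0, 0, 0, 0, 0, 0])

```text
t: 45.7
tool_pos: [0.4915, 0.0473, 0.2583]
orientation: [[0.237, -0.737, 0.633], [-0.932, -0.356, -0.067], [0.275, -0.574, -0.772]]
ft_force: [3.7, 18.7, -0.1]
width: 0.0078
```

```bash
python3 arc.py 0.05 -0.03 3;python3 -c "
from look import *
big('st27',[(325,190,380,260),(185,150,240,220)],7.2,[],2)"
```

```text
t 45.7 J [  2.   17.2 111.7 -23.5  12.9  93.6] p [0.4915 0.0473 0.2583] F [ 3.7 18.7 -0.1] w 0.0078
 lean 39.5 az -6.0 R [[0.2366, -0.7375, 0.6326], [-0.932, -0.3563, -0.0669], [0.2747, -0.5737, -0.7716]]
grip [-39.8 -44.4  70.9] model [  0.  -46.9  69.7] end [  0.  -47.   62.2]
[[-0.05, 0.15, 0.2], [-0.1, 0.15, 0.2], [-0.05, 0.15, 0.2]]
```

View pics/st27.png

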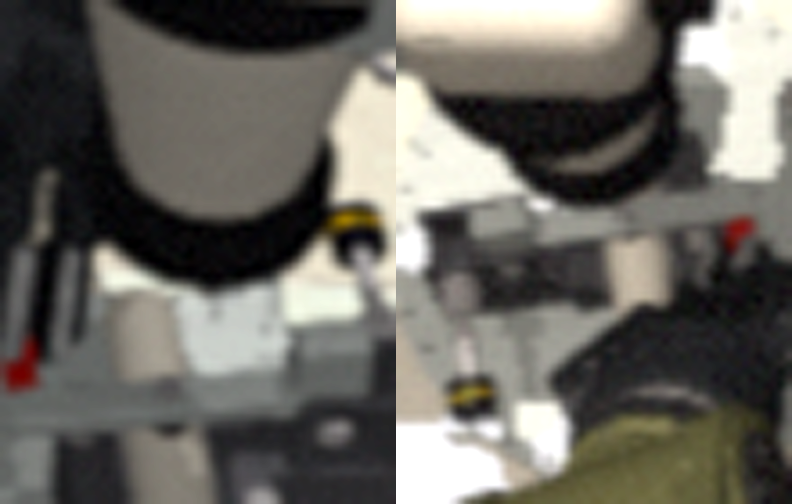

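Emit:
move_arm([
  [-0.1, -0.04, 0],
  [-0.03, 0.06, 0.08],
  [-0.03, 0.06, 0.08],
  [-0.03, 0.06, 0.08],
  [0, 0, 0],
  [0, 0, 0],
  [0, 0, 0],
  [0, 0, 0],
  [0, 0, 0],
  [0, 0, 0],
], turn=[0, 0, 0, 0, 0, 0, 0, 0, 0, 0])

```text
t: 46.9
tool_pos: [0.4916, 0.0478, 0.2553]
orientation: [[0.235, -0.738, 0.632], [-0.932, -0.356, -0.068], [0.275, -0.573, -0.772]]
ft_force: [1.7, 11.2, 3.5]
width: 0.008
```

```bash
python3 arc.py 0.02 -0.03 3
```

```text
t 46.9 J [  2.1  17.5 111.8 -24.6  12.6  94.8] p [0.4916 0.0478 0.2553] F [ 1.7 11.2  3.5] w 0.008
 lean 39.5 az -6.1 R [[0.2355, -0.738, 0.6324], [-0.9321, -0.3557, -0.068], [0.2751, -0.5735, -0.7716]]
grip [-39.7 -44.1  68. ] model [  0.  -47.   66.9] end [  0.  -47.   62.2]
[[-0.05, 0.1, 0.1], [-0.05, 0.1, 0.15], [-0.05, 0.05, 0.1]]
```

Emit:
move_arm([
  [-0.05, 0, 0],
  [-0.03, 0.06, 0.08],
  [-0.03, 0.06, 0.08],
  [0, 0, 0],
  [0, 0, 0],
  [0, 0, 0],
  [0, 0, 0],
  [0, 0, 0],
  [0, 0, 0],
  [0, 0, 0],
], turn=[0, 0, 0, 0, 0, 0, 0, 0, 0, 0])

```text
t: 47.9
tool_pos: [0.4916, 0.048, 0.2535]
orientation: [[0.235, -0.738, 0.633], [-0.932, -0.356, -0.068], [0.276, -0.574, -0.771]]
ft_force: [-3.0, 8.5, 8.4]
width: 0.0079
```

```bash
python3 -c "
from look import *
o=st();p=np.array(o['tool_pos']);R=np.array(o['orientation']);print(w2s(p+R@np.array([0,0,.165])))
H=lambda a,x:s2w((x,48-95*np.cos(a),65+95*np.sin(a)))
big('st28',[(315,190,370,260),(185,150,240,220)],7.2,[(H(0,x),(255,0,0)) for x in(-55,-17)]+[(s2w((x,0,73)),(0,255,0)) for x in(-17,-3)],3)"
```

```text
t 47.9 J [  2.1  17.7 111.9 -25.4  12.3  95.6] p [0.4916 0.048  0.2535] F [-3.   8.5  8.4] w 0.0079
 lean 39.53 az -6.2 R [[0.235, -0.7378, 0.6328], [-0.9321, -0.3556, -0.0684], [0.2755, -0.5738, -0.7712]]
[-39.66014207 -43.92270463  66.23346924]
```

View pics/st28.png

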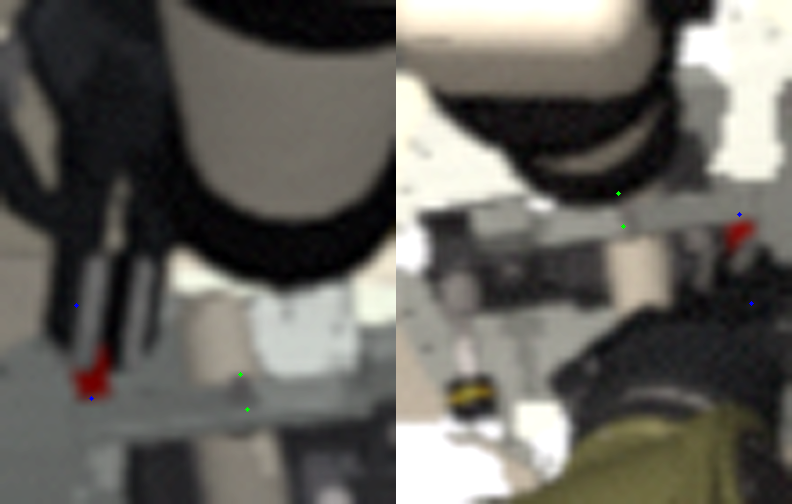

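Emit:
move_arm([
  [-0.03, 0, 0],
  [-0.03, 0.06, 0.08],
  [-0.03, 0.06, 0.08],
  [0, 0, 0],
  [0, 0, 0],
  [0, 0, 0],
  [0, 0, 0],
  [0, 0, 0],
  [0, 0, 0],
  [0, 0, 0],
], turn=[0, 0, 0, 0, 0, 0, 0, 0, 0, 0])

```text
t: 49.2
tool_pos: [0.4916, 0.0482, 0.2523]
orientation: [[0.234, -0.737, 0.634], [-0.932, -0.355, -0.069], [0.276, -0.575, -0.77]]
ft_force: [-11.6, 4.6, 22.2]
width: 0.0077
```

```bash
python3 -c "
from look import *
o=st();p=np.array(o['tool_pos']);R=np.array(o['orientation']);print(w2s(p+R@np.array([0,0,.165])))
H=lambda a,x:s2w((x,48-95*np.cos(a),65+95*np.sin(a)))
big('st29',[(315,190,370,260),(185,150,240,220)],7.2,[],3)"
```

```text
t 49.2 J [  2.1  17.9 111.9 -26.1  12.1  96.3] p [0.4916 0.0482 0.2523] F [-11.6   4.6  22.2] w 0.0077
 lean 39.64 az -6.2 R [[0.2342, -0.7368, 0.6343], [-0.9322, -0.3554, -0.0687], [0.2761, -0.5752, -0.77]]
[-39.41011978 -43.86152669  65.28345509]
```

View pics/st29.png

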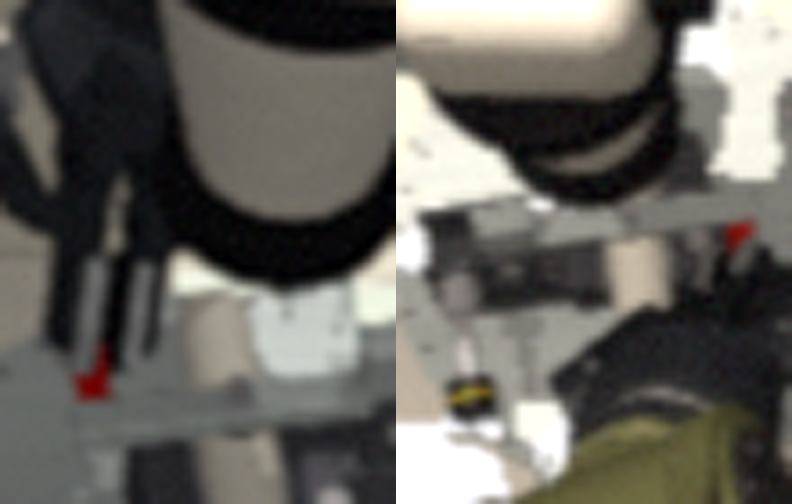

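The force is now stiff, so the sprung pad is fully pressed on the roller. I'm letting go of the handle.

Emit:
move_arm([
  [0.03, -0.06, -0.08],
  [0.03, -0.06, -0.08],
  [0, 0, 0],
  [0, 0, 0],
  [0, 0, 0],
  [0, 0, -0.3],
  [0, 0, -0.5],
  [0.1, 0, -0.8],
  [0.1, 0, -0.8],
  [0.1, 0, -0.8],
], turn=[0, 0, 0, 0, 0, 0, 0, 0, 0, 0], fingers=0.3)

```text
t: 50.5
tool_pos: [0.471, 0.0471, 0.2787]
orientation: [[0.235, -0.741, 0.63], [-0.932, -0.355, -0.07], [0.275, -0.571, -0.774]]
ft_force: [0.3, -0.6, 0.3]
width: 0.0256
```

```bash
python3 -c "
from look import *
o=st();p=np.array(o['tool_pos']);R=np.array(o['orientation']);print(w2s(p+R@np.array([0,0,.165])))
H=lambda a,x:s2w((x,48-95*np.cos(a),65+95*np.sin(a)))
big('st30',[(315,190,370,260),(185,150,240,220)],7.2,[(H(0,x),(255,0,0)) for x in(-55,-17)],3)"
```

```text
t 50.5 J [  2.1  12.8 114.  -20.9  15.1  91. ] p [0.471  0.0471 0.2787] F [ 0.3 -0.6  0.3] w 0.0256
 lean 39.32 az -6.3 R [[0.2346, -0.7405, 0.6297], [-0.9323, -0.3549, -0.07], [0.2754, -0.5707, -0.7736]]
[-60.63612802 -41.45232154  91.0090402 ]
```

View pics/st30.png

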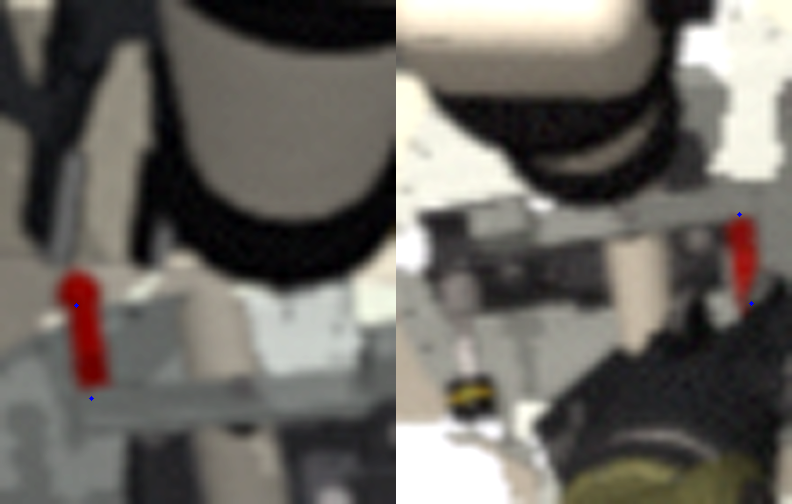

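Emit:
move_arm([
  [0, 0, -1.5],
  [0, 0, -2],
  [0, 0, -2],
  [0, 0, -2],
  [0, 0.5, -2],
  [0, 1, -2],
  [0, 1, -2],
  [0, 1, -1],
  [0, 0, 0],
  [0, 0, 0],
], turn=[0, 0, 0, 0, 0, 0, 0, 0, 0, 0])

```text
t: 51.8
tool_pos: [0.3546, 0.0449, 0.3702]
orientation: [[0.234, -0.741, 0.63], [-0.932, -0.355, -0.07], [0.275, -0.571, -0.774]]
ft_force: [0.0, 0.0, -0.2]
width: 0.0258
```

```bash
python3 - <<'E'
from look import *
o=st()
H=lambda a,x:s2w((x,49-95*np.cos(a),65+95*np.sin(a)))
big('st31',[(310,190,390,275),(170,140,250,225)],4.9,[],4)
cs={}
for n in('scene','top'):
    ims=[read_camera(n) for _ in range(3)];c=ims[0];c['pixels']=np.mean([x['pixels'] for x in ims],0).astype(np.uint8);cs[n]=c
def red(c,roi):
    a,b,e,f=roi;h=cv2.cvtColor(c['pixels'],cv2.COLOR_BGR2HSV);m=cv2.inRange(h,(0,120,60),(9,255,255))[b:f,a:e]
    v,u=np.nonzero(m);i=np.argsort(v); print(len(u),'lo',u[i[:6]].mean()+a,v[i[:1]]+b,'hi',u[i[-6:]].mean()+a,v[i[-1:]]+b,'mean',u.mean()+a,v.mean()+b); return u.mean()+a,v.mean()+b
p1=red(cs['scene'],(315,215,340,250));p2=red(cs['top'],(275,160,310,220)) if 0 else red(cs['top'],(220,160,245,205))
o1,d1=ray(cs['scene'],*p1);o2,d2=ray(cs['top'],*p2)
A=np.c_[d1,-d2];s=np.linalg.lstsq(A,o2-o1,rcond=None)[0];a,b=o1+s[0]*d1,o2+s[1]*d2
print('tri',w2s(a).round(1),w2s(b).round(1))
for ang in(.1,.05,0,-.05,-.1):
    print(ang,[proj(cs[n],H(ang,x)).round(1).tolist() for n in('scene','top') for x in(-62,-21)])
E
```

```text
t 51.8 J [  2.5 -11.6 124.4 -11.7  28.7  81.3] p [0.3546 0.0449 0.3702] F [ 0.   0.  -0.2] w 0.0258
 lean 39.32 az -6.4 R [[0.2344, -0.7406, 0.6298], [-0.9323, -0.3548, -0.0702], [0.2755, -0.5707, -0.7736]]
63 lo 325.5 [228] hi 327.5 [243] mean 326.44444444444446 235.74603174603175
65 lo 232.5 [180] hi 234.5 [197] mean 233.41538461538462 188.56923076923078
tri [-44.9 -45.1  63.3] [-45.  -46.6  63.2]
0.1 [[325.6, 227.0], [327.8, 240.9], [233.5, 193.3], [231.6, 179.8]]
0.05 [[325.3, 228.3], [327.5, 242.2], [233.7, 193.7], [231.9, 180.2]]
0 [[325.2, 229.6], [327.4, 243.4], [233.9, 194.0], [232.1, 180.6]]
-0.05 [[325.1, 230.9], [327.3, 244.7], [234.0, 194.4], [232.2, 181.0]]
-0.1 [[325.2, 232.2], [327.4, 246.0], [234.0, 194.8], [232.2, 181.4]]
```

View pics/st31.png

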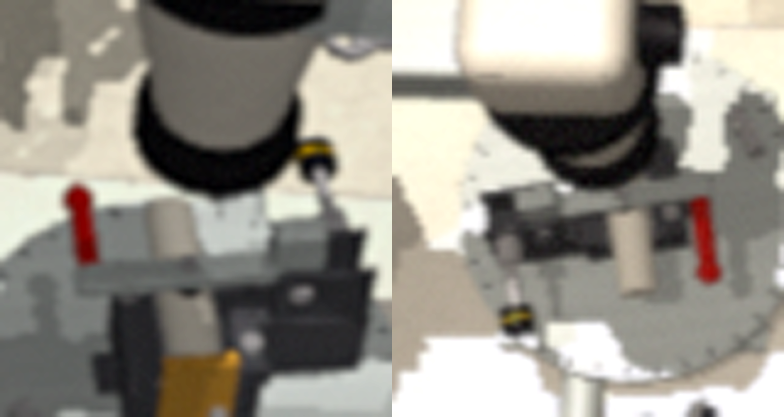

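The handle triangulates to stage z = 63 mm, so the arm angle is about -0.02 and the pad rests on the roller. The catch is out, the roller lies in the vee at the stop, and the robot is clear, so I'm handing the job in.

```bash
python3 - <<'E'
from h import *
print(finish_job()); print(get_obs()['t'])
E
```

```text
the job is handed in; nothing more can be done
None
the job is handed in; nothing more can be done
```

I handed the job in at about 52 s of the 66 s limit. The white roller lies in the vee against the brass stop, the catch is out, and the clamp arm is down with its pad on the roller.

**How it went**
- **Leaning the gripper:** the moves cannot tilt the tool, so I pushed against the arm's reach limit until it leaned back about 40°. I kept that lean to clear the ring light and microscope.
- **Placing the roller:** I gripped the roller near its end, set it in the vee and let go. I then pushed it home with the closed fingertips.
- **Catch and clamp:** I pulled the catch out about 12 mm, then swung the arm down by its red handle, let go and backed away.

**Last checks**
- **Clamp arm:** the handle triangulates to stage z of about 63 mm, an arm angle of about -0.02. That fits the sprung pad resting on the roller.
- **Catch:** the knob stands about 12 mm out, past the 9 mm that frees the arm.
- **Roller:** its near end reads about x = -65 to -66.5 mm, against -65 mm when home. The cameras only resolve 1–2 mm, so contact with the stop rests mainly on the stiff force felt while pushing.
- **Robot:** force on the tool was about zero, and it touched nothing at hand-in.

**What was not clean**
- **Push to the stop:** I ran two pushes without checking between them, and the force rose to about 50 N before I backed off.
- **Clamp:** I pressed the handle to about 25 N, probably using up the pad's spring, before easing off. The roller looked unmoved and undamaged afterwards.
- **First grip at the tray:** the fingertips pressed the lip or floor of the tray with about 10 N.

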